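Couple a trailer drawbar to its test ball

TASK

Pick up the loose hitch coupler by its steel head, lower it level onto the ball of the test stand with its wooden tail lying along the stand over the rest block, and push it down until the ball is fully home against the roof of the socket. Then press the latch lever all the way down to its stop, and let go. Be gentle: never push on the coupler with more than about 30 N, and do not shift the tape measure, the offcut, the hammer or the screwdriver lying about.

Things in the scene. Friction and masses are not known exactly. Their poses are not given: they have to be found in the camera images.
- head (a point): Centre of the loose coupler's dark steel head, half-way up: grasp here across y, from above. Axes: x tail to nose, y across, z up. Head: block 60 (x) x 50 (y) x 50 mm (z). Behind it a steel neck 34 mm wide, 44 high runs to x -66 mm, then a wooden tail 32 x 32 mm to x -166 mm; undersides all level, 25 mm below this point. 0.32 to 0.43 kg. It starts upright on the bench.
- socket (a point): Inside the head, 24 mm above its underside (1 mm below head), coupler's axes; meets ball when fully home. The socket is a 35 mm round hole, 40 mm deep, open below, flat roof. Two spring plungers in it rub on the ball: the last 6 mm need up to 18 to 24 N of downward push in all (weight alone will not do) and it stays where it is left; at home the roof stops hard on the ball.
- ball (a point): Centre of the steel ball, 32 mm across, on an 18 mm thick stud on the fixed test stand; 64 mm above the bench. The stand's axes: x from the rest block to the ball, y across, z up. When home, the coupler's x lies along this x and the socket has 1.5 mm of side play.
- stand: The fixed test stand; origin on the bench under the ball. Wooden board 215 x 120 x 18 mm, x from -162 to +53 mm. A wooden rest block 44 (x) x 84 (y) mm, centre at x -125 mm, top 40 mm above the bench, carries the coupler's tail so that the coupler sits level, underside 40 mm above the bench. It takes 60 N of contact force in all, of which the plungers alone make about 20 N at home.
- lever (a joint): Angle (rad) of the steel latch lever on the coupler: 0 fully open (leaning back, 46 degrees above level), 0.80 fully closed (level over the tail, hard stop). Starts at 0 to 0.15. Stiff hinge: stays where left, 0.35 N m to turn, so 4 to 6 N pressed down at its end, more nearer the pivot. Unless the ball is home the lever's jaw strikes the ball and it cannot close.
- lever_end (a point): On the lever's flat upper face near its free end; moves with the lever. The lever is a steel strip 26 mm wide, 8 mm thick, ending 86 mm from its pivot. The pivot is across y at x -34, z +29 mm from head; this point is 80 mm along the lever from it, and the upper face is 5 mm above the pivot's line. Closed, this point is 114 mm behind head and 34 mm above it.
- coupler: The whole loose coupler (head, neck, tail, lever); origin on its underside, 25 mm below head, same axes.
- tape: Tape measure, 60 x 34 x 58 mm, loose; leave alone. Origin under its centre.
- offcut: Pine offcut 110 x 45 x 45 mm, loose; leave alone. Origin under its centre.
- hammer: Claw hammer lying along its x, loose; leave alone.
- screwdriver: Screwdriver lying along its x, loose; leave alone.

How it is judged (in metres and radians):
On the way, in this order (a step that is already met when the one before it is completed fails the run):
1. the coupler is fully home on the ball, level and in line with the stand, its lever still open (z of socket in the frame of ball between -0.004 and 0.0015 m and horizontal distance between socket and ball below 0.004 m and angle between socket's own z axis and vertical below 0.08 rad and angle between the x axis of socket and the x axis of ball, either way round below 0.17 rad and x of lever_end in the frame of ball below -0.03 m and value of joint lever below 0.25 rad), for 0.2 s.
2. the lever is pressed all the way down with the coupler still home (z of socket in the frame of ball between -0.004 and 0.0015 m and horizontal distance between socket and ball below 0.004 m and angle between socket's own z axis and vertical below 0.08 rad and angle between the x axis of socket and the x axis of ball, either way round below 0.17 rad and x of lever_end in the frame of ball below -0.03 m and value of joint lever above 0.75 rad), for 0.2 s.
At the end, for the whole second after the job is handed in: The ball sits fully home in the socket (socket point at most 1.5 mm above the ball's centre and within 4 mm of it sideways), the coupler is level within 0.08 rad and in line with the stand within 0.17 rad, tail towards the rest block, and the lever is down past 0.75 of 0.80 rad (all of step 2); the robot touches nothing.
It fails at once if the coupler is forced: more than 60 N of contact force in all between the coupler and the stand (the socket's plungers alone make about 20 N) (contact force between coupler and stand above 60 N).
It fails at once if the tape measure, offcut, hammer or screwdriver is moved by more than 30 mm (distance of any of tape, offcut, hammer, screwdriver from where it was at the start of the episode above 0.03 m).
It also fails if it takes over 54 s, if anything falls off the work surface, if the arm or the gripper's body presses on something with over 40 N, if the wrist force passes 120 N, or if a joint passes its speed limit or range.

ROBOT

A 6-joint arm with a two-finger parallel gripper is mounted at the origin on the work surface. World frame = base frame: x ahead of the robot, y to its left, z up, the work surface at z = 0. Lengths are in m, angles in degrees, forces in N, time in s.
With the tool pointing down it reaches from about 0.4 to 0.925 m from the base axis. Payload 3.4 kg.
Tool frame: the origin (TCP) lies midway between the tips of the shut fingers; the grasp point (between the pads) lies 19 mm behind it; x points along the fingers, z is the direction in which the jaws open and shut, and the axes are right-handed (so a half turn about x gives the same grasp; the last joint's range is limited). The gripper opens to 85 mm and grips with 20 to 120 N. Pads are 22 mm wide; open, the fingers measure 114 mm over their backs; the gripper's body (76 mm by 85 mm) begins 54 mm behind the grasp point. The pads swing forward as they close: fully open they stand 13 mm farther back than shut.
Start: joints at [63.799, 17.578, 86.31, -0, 76.112, -4.211], TCP at [0.215, 0.533, 0.231] pointing down, gripper open.
Joint ranges: [-179.03, 179.03], [-60, 130.46], [8.19, 133.38], [-81.62, 261.62], [5.75, 156.47], [-153.77, 153.77]. Speed limits (degrees/s): [147.25, 147.25, 180, 180, 180, 180].

INTERFACE

Orientations are given as [roll, pitch, yaw] about the fixed x, y, z axes, in that order (R = Rz(yaw) Ry(pitch) Rx(roll)).
In Python, from cell import manip gives the robot as it stands.
- The arm moves only by the tool drive_tool, never from a script. Its argument "rows" is a list that holds one entry, the list of rows, each a list of 7 numbers: the turn, a rotation vector about the world's x, y, z in units of 5 degrees (1.0 is 5 degrees), then the shift along the world's x, y, z in units of 40 mm (1.0 is 40 mm), then the opening in per cent of the stroke, from 0 (shut) to 100 (fully open). A call has 1 to 12 rows; each row is the pose to reach, as a shift and turn from the pose commanded when the call began; what a row does not reach only later rows make up. A row lasts 1/12 s, in which the tool goes at most 41.7 mm and 7.16 degrees, less where a joint would pass 70% of its speed; a pose out of reach is approached as far as the arm can. A call with a gripper value outside its range is refused whole. The fingers move at their own pace and stop on an object; "force" is the grip in N (left out, the last holds). Time passes only in rows, so rows that repeat a pose let the fingers close. It gives the time, the measured TCP pose, the force and the opening at its end, in the units of the state.
- manip.read_state(): the state, without advancing time (a new reading comes with each control period).
- manip.snapshot(name): name is "side" or "top"; returns a dict with "image" (400x640x3 uint8, red, green, blue), "range_z" (400x640 float32, m along the optical axis (not along the pixel's ray), 0 where there is no reading), "intrinsics" (3x3 intrinsics, pixels), "world_from_camera" (4x4, takes a point from camera to world coordinates). Camera axes: x right, y down, z forward; pixel columns grow to the right and rows downward; lengths in m; the calibration is good to about 2 mm. A picture is of the moment at which its call begins.
- manip.finish_job(): hands the job in, once; it reports no verdict.
The state is a dict: "time_s": time; "joints": joint angles; "dq": joint speeds; "effort": joint torques, N m; "position": TCP position; "orientation": TCP orientation; "contact_force": force on the tool from outside, world axes, zero at the start; "wrist_torque": the same for the moment, N m; "finger_gap": finger opening in m.
Only numpy, scipy, OpenCV 4.12 (cv2) and the standard library are available. Lean on these libraries where they do the work, as an engineer would, in place of code of your own. Each camera call takes 0.05 s, during which the arm holds its last target.

## Working session

There is one attempt and no reset: what is moved stays moved. The work goes in short steps, Python scripts to look and compute and a tool call to move; the robot and the scene stay as the last step left them, time stands still between calls to the robot, and variables do not carry over. Pictures are saved under pics/ and viewed, and the job is handed in when it is done.

Besides the shell and the picture viewer there is one more tool, called after "Request:" by a JSON object that holds its "method" and its "body", one argument or row to a line. drive_tool: Moves the arm, as the interface text tells. Its arguments: {"type":"object","properties":{"rows":{"type":"array","items":{"type":"array","items":{"type":"array","items":{"type":"number"}}}},"force":{"type":"number"}},"required":["rows"]}

```bash
mkdir -p pics; ls
cat > h.py <<'E'
from cell import manip
import numpy as np, cv2
def snap(n,f):
    s=manip.snapshot(n); np.savez('pics/'+f+'.npz',**{k:s[k] for k in s}); cv2.imwrite('pics/'+f+'.png',s['image'][:,:,::-1]); return s
def load(f): return np.load('pics/'+f+'.npz')
def px(s,u,v,z=None):
    K=s['intrinsics'];T=s['world_from_camera']
    if z is None:
        d=s['range_z'][int(v),int(u)]
    r=np.linalg.inv(K)@[u,v,1]
    if z is None: return T[:3,:3]@(r*d)+T[:3,3]
    w=T[:3,:3]@r; d=(z-T[2,3])/w[2]; return w*d+T[:3,3]
def crop(f,u0,v0,u1,v1,k,o):
    im=cv2.imread('pics/'+f+'.png')[v0:v1,u0:u1]; cv2.imwrite('pics/'+o+'.png',cv2.resize(im,None,fx=k,fy=k,interpolation=cv2.INTER_CUBIC))
E
python3 - <<'E'
from h import *
print(manip.read_state())
for n in('side','top'):
    s=snap(n,n+'0'); print(s['intrinsics'],s['world_from_camera'])
E
```

```text
pics
{'time_s': 0.0, 'joints': array([ 6.37998748e+01,  1.76225951e+01,  8.63817992e+01, -1.79429379e-03,
        7.61114629e+01, -4.20997857e+00]), 'dq': array([ 0.0464745 , -0.14432036,  0.00065178,  0.02035876, -0.00154328,
       -0.03107296]), 'effort': array([ 2.10055165e-03, -4.57546878e+01, -2.51920420e+01, -1.16955093e-04,
        1.33251838e-02, -4.54543590e-05]), 'position': array([0.21502653, 0.53254519, 0.23039146]), 'orientation': array([ 176.65092932,   89.88412975, -115.33878489]), 'contact_force': array([-0.53291747,  0.06646602, -0.81134333]), 'wrist_torque': array([ 0.04259521, -0.00725176, -0.01792687]), 'finger_gap': 0.0855669073043897}
[[512.2784004    0.         314.90350409]
 [  0.         512.2784004  203.96504469]
 [  0.           0.           1.        ]] [[ 0.76921781 -0.37714148  0.51581805 -0.27594004]
 [-0.63894399 -0.44464621  0.62772632 -1.09505551]
 [-0.00738509 -0.81243711 -0.58300206  1.09721604]
 [ 0.          0.          0.          1.        ]]
[[467.75381477   0.         318.12950226]
 [  0.         467.75381477 193.0898317 ]
 [  0.           0.           1.        ]] [[-0.0112347  -0.98965779  0.14300785  0.41783571]
 [-0.99992936  0.01167394  0.00223277 -0.01203536]
 [-0.00387915 -0.14297267 -0.98971904  1.47163296]
 [ 0.          0.          0.          1.        ]]
```

View pics/side0.png

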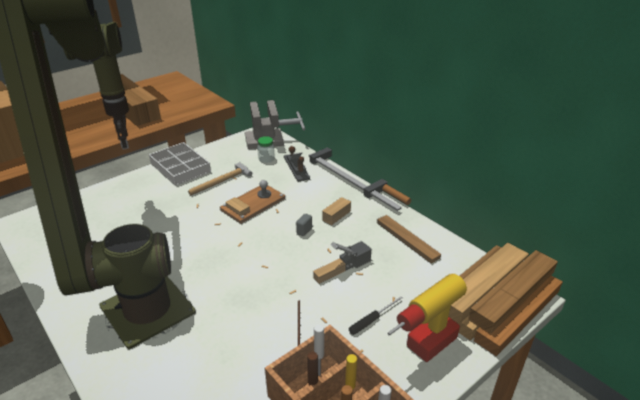

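View pics/top0.png

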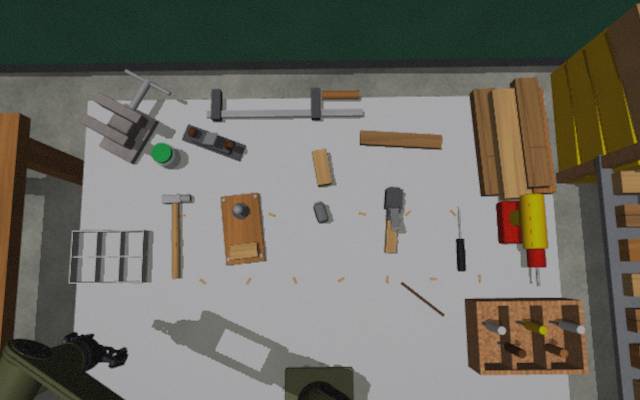

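The side view shows the coupler near (345,260) and the stand near (253,202). The top view has the coupler at (393,218), nose up (+x), and the stand at (242,228), ball up. Next I'll enlarge both.

Run:
```python
from h import *
crop('top0',345,170,445,270,6,'c1');crop('top0',190,180,290,280,6,'c2')
crop('side0',300,225,400,295,8,'c3');crop('side0',210,165,310,235,8,'c4')
```

```text
(no output)
```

View pics/c1.png

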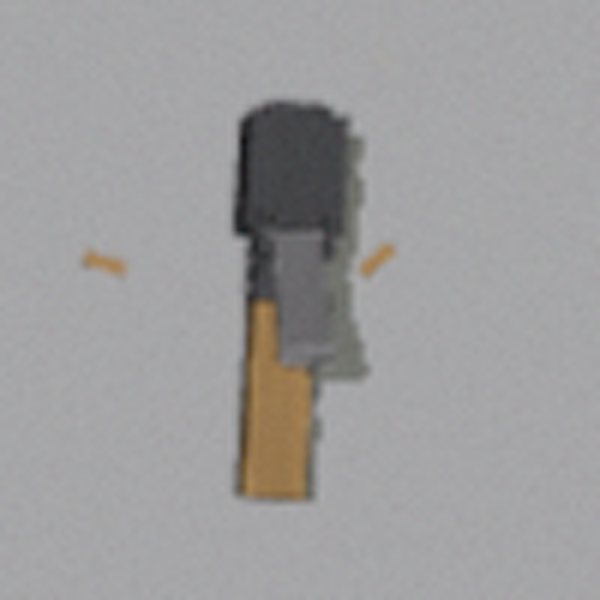

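View pics/c2.png

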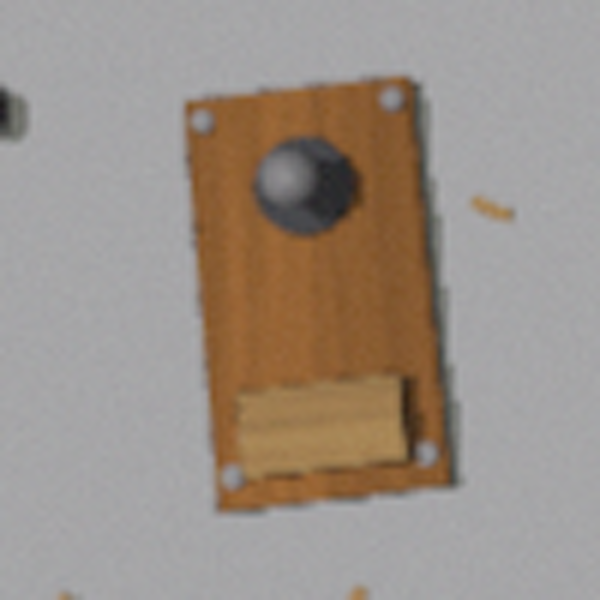

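View pics/c3.png

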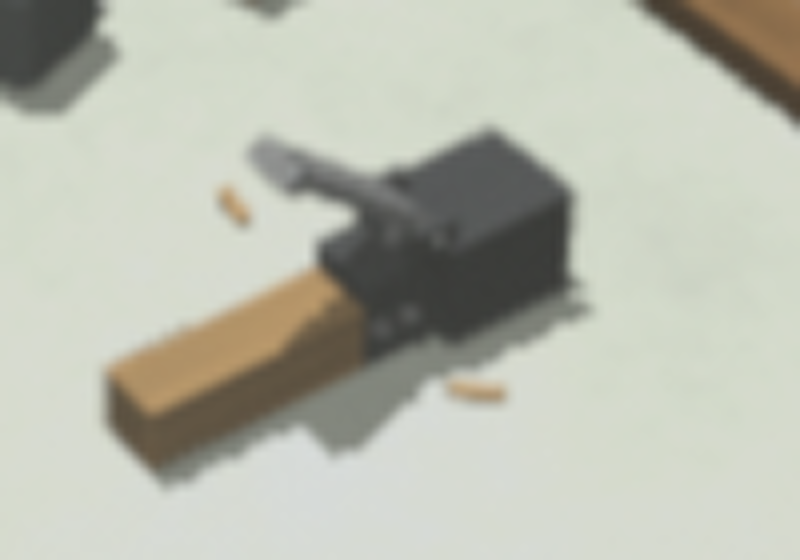

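View pics/c4.png

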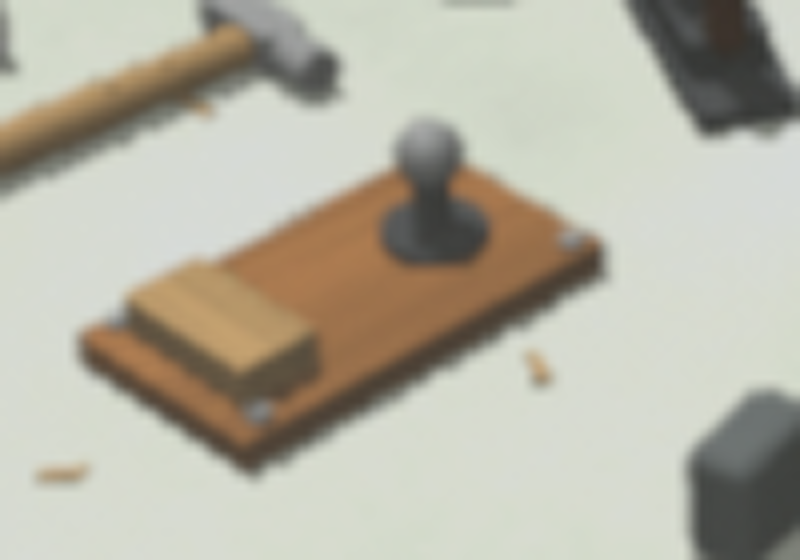

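The crops show the ball at top (238.3,209.2) and side (263.5,183.8), and the head top face and tail are clear in both views. I'll triangulate these and check against the depth data.

```bash
cat >> h.py <<'E'
def tri(s1,p1,s2,p2):
    A=[];b=[]
    rays=[]
    for s,p in((s1,p1),(s2,p2)):
        T=s['world_from_camera'];r=T[:3,:3]@np.linalg.inv(s['intrinsics'])@[p[0],p[1],1];r/=np.linalg.norm(r)
        P=np.eye(3)-np.outer(r,r);A.append(P);b.append(P@T[:3,3])
    x,res,_,_=np.linalg.lstsq(np.vstack(A),np.hstack(b),rcond=None);return x,np.sqrt(res/2)
def cloud(s):
    v,u=np.mgrid[0:400,0:640];d=s['range_z'];K=s['intrinsics'];T=s['world_from_camera']
    p=np.stack([(u-K[0,2])/K[0,0]*d,(v-K[1,2])/K[1,1]*d,d],-1)@T[:3,:3].T+T[:3,3];p[d==0]=np.nan;return p
def proj(s,P):
    T=np.linalg.inv(s['world_from_camera']);q=T[:3,:3]@np.asarray(P).T+T[:3,3:];q=s['intrinsics']@q;return (q[:2]/q[2]).T
E
python3 - <<'E'
from h import *
t=load('top0');s=load('side0')
def T(a,b): 
    x,r=tri(t,(a[0]/6+a[2]-.5+.083,a[1]/6+a[3]-.5+.083),s,(b[0]/8+b[2]-.5+.06,b[1]/8+b[3]-.5+.06)); print(x.round(4),r.round(4))
c2=(190,180);c4=(210,165);c1=(345,170);c3=(300,225)
print('ball');T((290,175)+c2,(428,150)+c4)
print('board corners: near -y(right-bottom), near+y? ')
T((455,487)+c2,(250,462)+c4)   # rear right
T((218,512)+c2,(82,338)+c4)  # rear left top
T((410,77)+c2,(603,243)+c4)  # front right
print('rest block right rear top, left rear top, front right')
T((408,462)+c2,(240,375)+c4);T((245,475)+c2,(128,298)+c4);T((405,375)+c2,(318,335)+c4)
print('tail end top: left, right');T((240,493)+c1,(108,372)+c3);T((308,495)+c1,(152,415)+c3)
for n,q in(('top',t),('side',s)):
    p=cloud(q)
    for nm,c,(z0,z1) in(('head',(.515,-.17),(.044,.056)),('tail',(.4,-.17),(.027,.037)),('board',(.42,.14),(.013,.023)),('block',(.36,.14),(.036,.045)),('balltop',(.47,.16),(.06,.09))):
        m=(np.hypot(p[...,0]-c[0],p[...,1]-c[1])<.15)&(p[...,2]>z0)&(p[...,2]<z1)
        a=p[m]
        if len(a)<3: print(n,nm,len(a));continue
        print(n,nm,len(a),a.mean(0).round(4),a.min(0).round(4),a.max(0).round(4),cv2.minAreaRect(a[:,:2].astype(np.float32)*1000))
E
```

```text
ball
[0.5744 0.2348 0.0678] [0.0016]
board corners: near -y(right-bottom), near+y? 
[0.4193 0.1567 0.011 ] [0.0002]
[0.4083 0.2775 0.0157] [0.0002]
[0.631  0.181  0.0192] [0.0013]
rest block right rear top, left rear top, front right
[0.4316 0.1774 0.0404] [0.0007]
[0.4259 0.2601 0.0392] [0.0009]
[0.4747 0.1797 0.0405] [0.0016]
tail end top: left, right
[ 0.4423 -0.2098  0.0297] [0.0003]
[ 0.4392 -0.2425  0.0337] [0.0024]
top head 327 [ 0.6004 -0.2309  0.0503] [ 0.5343 -0.2687  0.0441] [ 0.6404 -0.0227  0.0558] ((563.24169921875, -151.26123046875), (88.73580932617188, 261.5762023925781), 19.907129287719727)
top tail 244 [ 0.4811 -0.2294  0.0323] [ 0.4384 -0.247   0.0271] [ 0.5396 -0.2139  0.037 ] ((488.90545654296875, -230.79931640625), (31.4981746673584, 100.5997543334961), 87.4458999633789)
top board 983 [0.4847 0.2137 0.018 ] [0.4077 0.1575 0.0131] [0.5644 0.2818 0.023 ] ((485.6189270019531, 224.22677612304688), (146.5966796875, 120.39849853515625), 5.895578861236572)
top block 334 [0.4487 0.2179 0.04  ] [0.4257 0.1784 0.036 ] [0.4736 0.2617 0.0449] ((450.0307312011719, 220.771087
[... 496 characters left out ...]
6  -0.2487  0.0271] [ 0.5432 -0.2076  0.037 ] ((489.387939453125, -227.24557495117188), (39.07120895385742, 105.16788482666016), 85.3739013671875)
side board 425 [0.478  0.2075 0.0185] [0.4042 0.1582 0.013 ] [0.561  0.286  0.0229] ((482.5247802734375, 227.11749267578125), (146.67018127441406, 130.4439697265625), 6.508662223815918)
side block 164 [0.4463 0.2205 0.0407] [0.4215 0.1792 0.0361] [0.4748 0.2641 0.045 ] ((449.463134765625, 224.3126220703125), (50.3829345703125, 85.3514633178711), 7.5206170082092285)
side balltop 54 [0.5694 0.2325 0.0732] [0.555  0.2223 0.0611] [0.583  0.2511 0.0856] ((568.3547973632812, 236.8285369873047), (26.774642944335938, 28.81188201904297), 8.818111419677734)
```

Run:
```python
from h import *
from scipy.optimize import least_squares
for n in('top','side'):
    q=load(n+'0');p=cloud(q)
    def rect(nm,c,r,z0,z1):
        m=(np.hypot(p[...,0]-c[0],p[...,1]-c[1])<r)&(p[...,2]>z0)&(p[...,2]<z1);a=p[m]
        R=cv2.minAreaRect(a[:,:2].astype(np.float32)*1000);print(n,nm,len(a),np.median(a,0).round(4),np.round(R[0],1),np.round(R[1],1),round(R[2],2));return a
    rect('board',(.52,.22),.17,.013,.023);rect('head',(.6,-.232),.06,.046,.056);rect('tail',(.48,-.23),.08,.027,.037)
    rect('lever',(.53,-.23),.05,.06,.2)
    m=(np.hypot(p[...,0]-.574,p[...,1]-.234)<.025)&(p[...,2]>.056)&(p[...,2]<.09);a=p[m]
    f=lambda x:np.linalg.norm(a-x[:3],axis=1)-.016
    print('ball',len(a),least_squares(f,[.574,.234,.064],loss='soft_l1',f_scale=.001).x.round(4))
```

```text
top board 1867 [0.5275 0.2263 0.018 ] [519.4 227.9] [214.6 120.8] 5.9
top head 289 [ 0.6049 -0.2413  0.0506] [ 590.  -240.8] [50.2 95.3] 83.8
top tail 250 [ 0.4809 -0.2285  0.032 ] [ 495.1 -231.1] [ 31.5 112.9] 87.45
top lever 216 [ 0.5343 -0.2354  0.0918] [ 538.3 -233.3] [39.2 75.1] 78.13
ball 87 [0.5737 0.2339 0.0644]
side board 753 [0.522  0.2166 0.0187] [513.7 274.3] [221.3 215.6] 7.16
side head 212 [ 0.6026 -0.2397  0.0504] [ 587.8 -235.1] [53.5 94.7] 82.37
side tail 293 [ 0.4903 -0.23    0.0324] [ 497.6 -228.3] [ 40.6 121.8] 82.29
side lever 116 [ 0.5307 -0.2382  0.0948] [ 538.  -235.7] [39.  76.9] 89.05
ball 58 [0.5734 0.2394 0.0663]
```

Run:
```python
from h import *
for n in('top','side'):
    q=load(n+'0');p=cloud(q)
    for x0 in (.585,.59,.595):
        m=(np.abs(p[...,1]+.236)<.05)&(p[...,0]>x0)&(p[...,0]<.66)&(p[...,2]>.046)&(p[...,2]<.056);a=p[m]
        R=cv2.minAreaRect(a[:,:2].astype(np.float32)*1000);print(n,len(a),np.median(a,0).round(4),np.round(R[0],1),np.round(R[1],1),round(R[2],2),a.max(0).round(4),a.min(0).round(4))
    m=(np.abs(p[...,1]+.236)<.05)&(p[...,0]>.43)&(p[...,0]<.66)&(p[...,2]>.025)
    for x in np.arange(.435,.65,.01):
        k=m&(abs(p[...,0]-x)<.005); 
        if n=='top' and k.any(): print(round(x,3),p[k][:,1].min().round(4),p[k][:,1].max().round(4),p[k][:,2].max().round(3),np.median(p[k][:,2]).round(3))
```

```text
top 239 [ 0.6111 -0.2414  0.0506] [ 610.6 -243. ] [50.1 53.8] 83.65 [ 0.6367 -0.2155  0.0558] [ 0.5862 -0.2701  0.0461]
top 217 [ 0.6118 -0.2413  0.0504] [ 613.3 -243.2] [53.3 47.1] 89.0 [ 0.6367 -0.2162  0.0558] [ 0.59   -0.2701  0.0461]
top 193 [ 0.6148 -0.2415  0.0507] [ 616.2 -243.2] [53.5 41.2] 89.52 [ 0.6367 -0.2163  0.0558] [ 0.5955 -0.2701  0.0461]
0.435 -0.241 -0.2327 0.037 0.033
0.445 -0.2418 -0.2128 0.04 0.032
0.455 -0.2453 -0.2146 0.042 0.032
0.465 -0.246 -0.2143 0.039 0.032
0.475 -0.2461 -0.2146 0.041 0.032
0.485 -0.2461 -0.2147 0.04 0.034
0.495 -0.247 -0.2164 0.039 0.032
0.505 -0.2462 -0.219 0.12 0.11
0.515 -0.2466 -0.2192 0.117 0.107
0.525 -0.2474 -0.2187 0.11 0.097
0.535 -0.2478 -0.2199 0.103 0.091
0.545 -0.2489 -0.2197 0.093 0.081
0.555 -0.2558 -0.2207 0.083 0.073
0.565 -0.2594 -0.2187 0.075 0.064
0.575 -0.2655 -0.2147 0.067 0.055
0.585 -0.265 -0.2155 0.059 0.051
0.595 -0.2665 -0.2162 0.058 0.05
0.605 -0.2665 -0.2166 0.06 0.05
0.615 -0.2659 -0.2178 0.058 0.05
0.625 -0.2701 -0.2188 0.057 0.051
0.635 -0.2671 -0.2197 0.055 0.048
0.645 -0.2402 -0.2312 0.045 0.043
side 168 [ 0.6092 -0.2376  0.0505] [ 610.  -237.9] [54.  49.7] 85.17 [ 0.6364 -0.2105  0.0558] [ 0.5852 -0.265   0.0463]
side 153 [ 0.6117 -0.2386  0.0504] [ 611.9 -238. ] [54.2 46.1] 86.41 [ 0.6364 -0.2105  0.0558] [ 0.59   -0.265   0.0463]
side 131 [ 0.6139 -0.2393  0.0505] [ 614.4 -238.2] [54.2 41. ] 86.41 [ 0.6364 -0.2105  0.0558] [ 0.5953 -0.265   0.0463]
```

```bash
cat >> h.py <<'E'
from scipy.spatial.transform import Rotation as Rot
def st():
    s=manip.read_state();R=Rot.from_euler('xyz',s['orientation'],degrees=True).as_matrix()
    print('t',s['time_s'],'pos',s['position'].round(4),'F',s['contact_force'].round(2),'M',s['wrist_torque'].round(2),'gap',round(s['finger_gap'],4),'j',s['joints'].round(1))
    print('toolx',R[:,0].round(4),'jaw yaw',np.degrees(np.arctan2(R[1,2],R[0,2])).round(2)); return s,R
E
python3 - <<'E'
from h import *
s,R=st();print(R)
for y in(85.5,-94.5):
    z=np.array([np.cos(np.radians(y)),np.sin(np.radians(y)),0]);x=np.array([0,0,-1.]);G=np.stack([x,np.cross(z,x),z],1)
    print(y,Rot.from_matrix(G@R.T).as_rotvec(degrees=True)/5,((np.array([.606,-.241,.13])-s['position'])/.04).round(3))
E
```

```text
t 0.1 pos [0.2151 0.5326 0.2305] F [ 0.12 -0.49 -0.07] M [ 0.01 -0.03 -0.  ] gap 0.0854 j [63.8 17.6 86.4 -0.  76.1 -4.2]
toolx [-8.0e-04 -1.7e-03 -1.0e+00] jaw yaw 68.01
[[-8.09418831e-04 -9.27259428e-01  3.74418613e-01]
 [-1.67509277e-03  3.74419468e-01  9.27257923e-01]
 [-9.99998269e-01  1.23354111e-04 -1.85630773e-03]]
85.5 [ 0.02046145 -0.00627366  3.4976851 ] [  9.773 -19.34   -2.512]
-94.5 [-8.96691351e-03 -2.92454429e-02 -3.25023010e+01] [  9.773 -19.34   -2.512]
```

Request:
{"method": "drive_tool", "body": {
  "rows": [
    [[0,0,0.3,0.7,-0.6,0,100],[0,0,0.6,1.4,-1.2,0,100],[0,0,0.9,2.1,-1.8,0,100],[0,0,1.2,2.8,-2.4,0,100],[0,0,1.5,3.5,-3.2,0,100],[0,0,1.8,4.2,-4.0,0,100],[0,0,2.1,5.0,-4.8,0,100],[0,0,2.4,5.6,-5.6,0,100],[0,0,2.7,6.2,-6.5,0,100],[0,0,3.0,6.8,-7.4,0,100],[0,0,3.3,7.2,-8.3,0,100],[0,0,3.5,7.6,-9.2,0,100]]
  ]
}}

```text
time_s: 1.1
position: [0.5192, 0.1652, 0.2309]
orientation: [99.9, 90.0, -174.6]
contact_force: [1.3, 0.4, -0.2]
finger_gap: 0.0851
```

Run:
```python
from h import *
s,R=st();print(((np.array([.606,-.241,.13])-s['position'])/.04).round(3))
```

```text
t 1.1 pos [0.5192 0.1652 0.2309] F [ 1.31  0.37 -0.19] M [-0.02 -0.02  0.03] gap 0.0851 j [ 13.2  15.2  89.9   0.   74.9 -72.4]
toolx [-5.e-04 -0.e+00 -1.e+00] jaw yaw 85.58
[  2.17  -10.156  -2.522]
```

Request:
{"method": "drive_tool", "body": {
  "rows": [
    [[0,0,0,0.2,-0.9,0,100],[0,0,0,0.4,-1.8,0,100],[0,0,0,0.6,-2.7,0,100],[0,0,0,0.8,-3.6,0,100],[0,0,0,1.0,-4.5,0,100],[0,0,0,1.2,-5.4,0,100],[0,0,0,1.4,-6.3,0,100],[0,0,0,1.6,-7.2,0,100],[0,0,0,1.8,-8.1,0,100],[0,0,0,2.0,-9.0,-0.6,100],[0,0,0,2.17,-10.15,-1.4,100],[0,0,0,2.17,-10.15,-2.0,100]]
  ]
}}

```text
time_s: 2.1
position: [0.6078, -0.2447, 0.1525]
orientation: [-124.4, 89.5, -39.0]
contact_force: [1.3, -0.2, -0.1]
finger_gap: 0.0853
```

Run:
```python
from h import *
s,R=st();print(((np.array([.606,-.241,.13])-s['position'])/.04).round(3))
snap('top','top1');snap('side','side1');crop('top1',345,150,445,250,6,'d1');crop('side1',290,190,410,280,6,'d2')
```

```text
t 2.1 pos [ 0.6078 -0.2447  0.1525] F [ 1.26 -0.23 -0.08] M [-0.03 -0.01 -0.01] gap 0.0853 j [-2.560e+01  2.720e+01  8.250e+01 -1.000e-01  6.980e+01 -1.109e+02]
toolx [ 0.0062 -0.005  -1.    ] jaw yaw 85.36
[-0.045  0.092 -0.563]
```

View pics/d1.png

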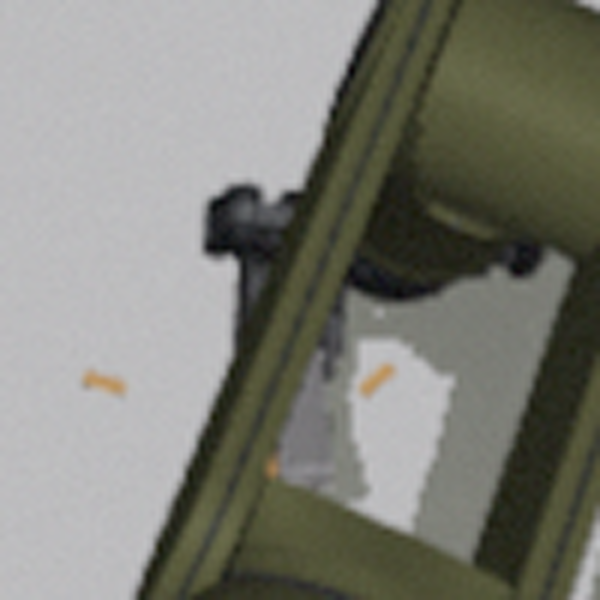

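View pics/d2.png

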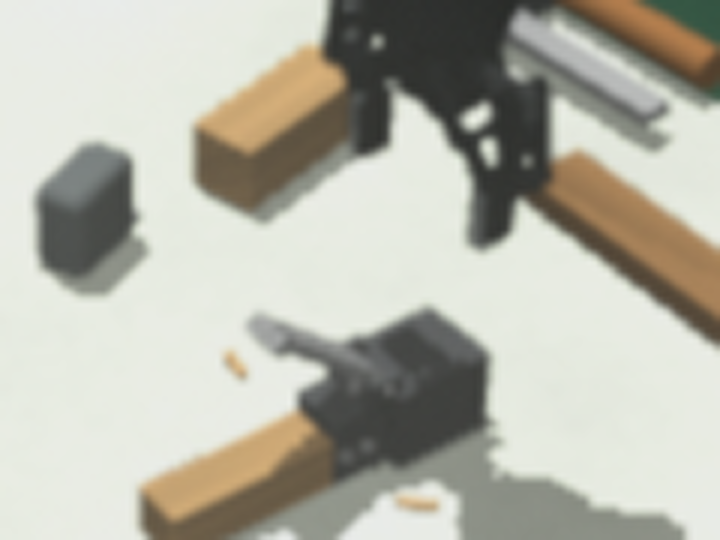

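The fingers straddle the head in the side view, and the arm hides the top view. Descending now.

Request:
{"method": "drive_tool", "body": {
  "rows": [
    [[0,0,0,0,0,-0.3,100],[0,0,0,0,0,-0.8,100],[0,0,0,0,0,-1.3,100],[0,0,0,0,0,-1.7,100],[0,0,0,0,0,-2.0,100],[0,0,0,0,0,-2.0,100],[0,0,0,0,0,-2.0,100]]
  ]
}}

```text
time_s: 2.78
position: [0.6055, -0.238, 0.0716]
orientation: [0.6, 90.0, 86.2]
contact_force: [-0.3, -0.1, 0.1]
finger_gap: 0.0852
```

Run:
```python
from h import *
s,R=st();print(((np.array([.606,-.241,.011])-s['position'])/.04).round(3))
snap('side','side2');crop('side2',290,190,410,280,6,'d3')
```

```text
t 2.7833 pos [ 0.6055 -0.238   0.0716] F [-0.32 -0.12  0.14] M [-0.01  0.05  0.02] gap 0.0852 j [ -25.2   31.7   87.7    0.    60.6 -110.8]
toolx [ 0.e+00  2.e-04 -1.e+00] jaw yaw 85.57
[ 0.013 -0.076 -1.516]
```

View pics/d3.png

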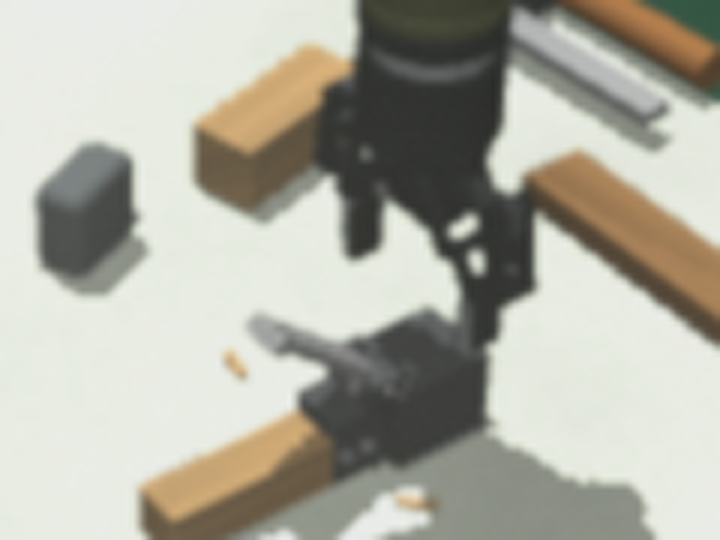

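Request:
{"method": "drive_tool", "body": {
  "rows": [
    [[0,0,0,0,-0.07,-0.3,100],[0,0,0,0,-0.07,-0.6,100],[0,0,0,0,-0.07,-0.9,100],[0,0,0,0,-0.07,-1.2,100],[0,0,0,0,-0.07,-1.4,100],[0,0,0,0,-0.07,-1.5,100],[0,0,0,0,-0.07,-1.5,100]]
  ]
}}

```text
time_s: 3.42
position: [0.6042, -0.2412, 0.0094]
orientation: [68.9, 89.8, 154.4]
contact_force: [-0.7, -0.6, 0.2]
finger_gap: 0.0854
```

Request:
{"method": "drive_tool", "body": {
  "rows": [
    [[0,0,0,0,0,0,60],[0,0,0,0,0,0,50],[0,0,0,0,0,0,50],[0,0,0,0,0,0,50],[0,0,0,0,0,0,40],[0,0,0,0,0,0,40],[0,0,0,0,0,0,40]]
  ],
  "force": 30
}}

```text
time_s: 4.0
position: [0.606, -0.2415, 0.0123]
orientation: [-89.0, 89.9, -3.6]
contact_force: [1.2, 3.2, 5.5]
finger_gap: 0.0504
```

Run:
```python
from h import *
s,R=st()
snap('side','side3');crop('side3',290,190,410,280,6,'d4')
```

```text
t 4.0 pos [ 0.606  -0.2415  0.0123] F [1.18 3.17 5.46] M [ 0.53 -0.1  -0.12] gap 0.0504 j [ -25.5   35.8   90.3    0.    53.9 -111. ]
toolx [ 1.8e-03 -1.0e-04 -1.0e+00] jaw yaw 85.49
```

View pics/d4.png

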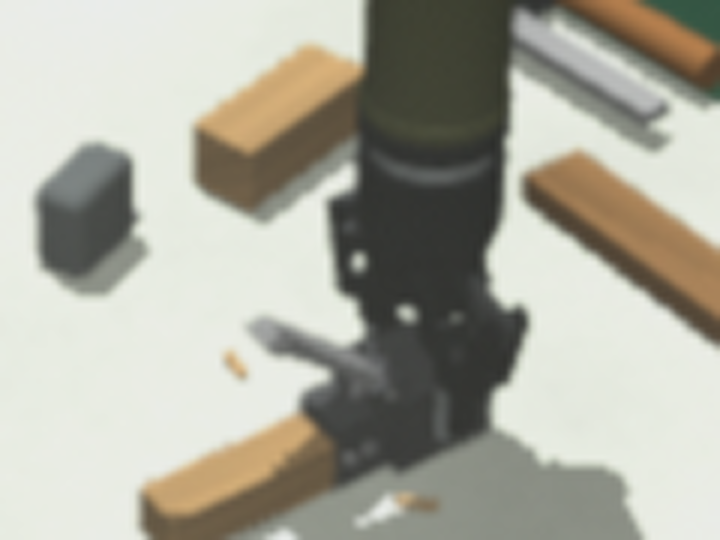

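The gap is 50.4 mm, so the head is gripped. I'll tighten the grip and lift.

Request:
{"method": "drive_tool", "body": {
  "rows": [
    [[0,0,0,0,0,0,40],[0,0,0,0,0,0,40],[0,0,0,0,0,0,40],[0,0,0,0,0,0.1,40],[0,0,0,0,0,0.3,40],[0,0,0,0,0,0.7,40],[0,0,0,0,0,1.2,40],[0,0,0,0,0,1.8,40],[0,0,0,0,0,2.4,40],[0,0,0,0,0,2.9,40],[0,0,0,0,0,3.2,40],[0,0,0,0,0,3.2,40]]
  ],
  "force": 90
}}

```text
time_s: 5.05
position: [0.6068, -0.2427, 0.1425]
orientation: [-115.3, 89.7, -29.8]
contact_force: [0.5, -1.0, -3.8]
finger_gap: 0.0493
```

Request:
{"method": "drive_tool", "body": {
  "rows": [
    [[0,0,0,0,0,0,40],[0,0,0,0,0,0,40]]
  ]
}}

```text
time_s: 5.22
position: [0.604, -0.2412, 0.1377]
orientation: [73.3, 89.8, 158.8]
contact_force: [0.8, -0.4, -2.8]
finger_gap: 0.0493
```

Run:
```python
from h import *
s,R=st()
snap('side','side4');crop('side4',290,160,410,250,6,'d5')
snap('top','top4');crop('top4',345,150,445,250,6,'d6')
```

```text
t 5.2167 pos [ 0.604  -0.2412  0.1377] F [ 0.75 -0.35 -2.77] M [-0.04 -0.14  0.01] gap 0.0493 j [ -25.5   27.9   83.6   -0.    68.6 -111. ]
toolx [-0.0028  0.0011 -1.    ] jaw yaw 85.51
```

View pics/d5.png

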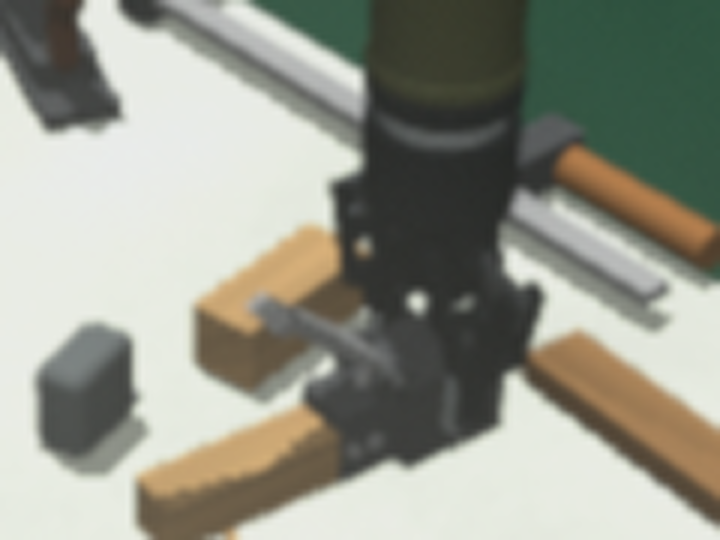

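View pics/d6.png

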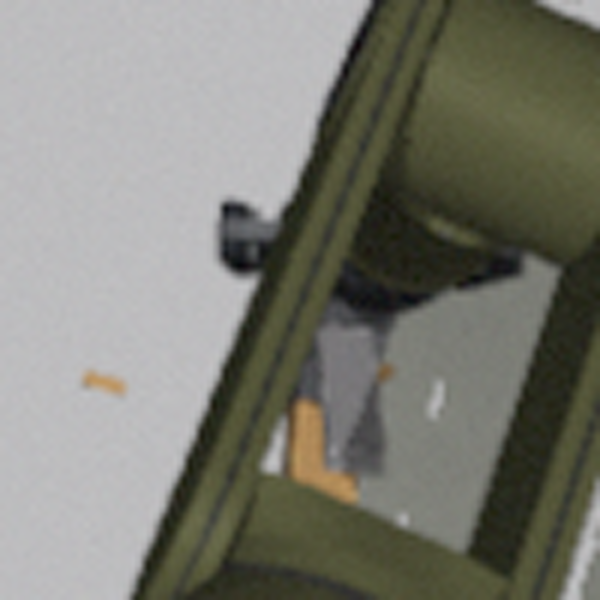

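The coupler is lifted and looks level with its lever open. I'll carry it over to the stand with a +10.4° turn.

Request:
{"method": "drive_tool", "body": {
  "rows": [
    [[0,0,0.1,0,0.3,0,40],[0,0,0.2,-0.1,1.0,0,40],[0,0,0.4,-0.15,1.9,0,40],[0,0,0.6,-0.2,2.8,0,40],[0,0,0.8,-0.3,3.7,0,40],[0,0,1.0,-0.4,4.6,0,40],[0,0,1.2,-0.45,5.5,0,40],[0,0,1.4,-0.5,6.4,0,40],[0,0,1.6,-0.55,7.3,0,40],[0,0,1.8,-0.6,8.2,0,40],[0,0,2.0,-0.7,9.1,0,40],[0,0,2.08,-0.75,9.9,0,40]]
  ]
}}

```text
time_s: 6.32
position: [0.5734, 0.1573, 0.1385]
orientation: [73.4, 89.9, 169.5]
contact_force: [0.4, -0.1, -3.0]
finger_gap: 0.0492
```

Request:
{"method": "drive_tool", "body": {
  "rows": [
    [[0,0,0,-0.02,0.5,0,40],[0,0,0,-0.04,1.0,0,40],[0,0,0,-0.05,1.5,0,40],[0,0,0,-0.05,1.8,0,40],[0,0,0,-0.05,1.97,0,40],[0,0,0,-0.05,1.97,0,40],[0,0,0,-0.05,1.97,0,40],[0,0,0,-0.05,1.97,0,40],[0,0,0,-0.05,1.97,0,40]]
  ]
}}

```text
time_s: 7.07
position: [0.5732, 0.2319, 0.1392]
orientation: [140.6, 90.0, -123.5]
contact_force: [0.1, -1.3, -3.2]
finger_gap: 0.049
```

Run:
```python
from h import *
s,R=st()
snap('side','side5');crop('side5',200,110,330,220,6,'d7')
snap('top','top5');crop('top5',180,150,310,250,6,'d8')
```

```text
t 7.0667 pos [0.5732 0.2319 0.1392] F [ 0.08 -1.35 -3.2 ] M [-0.03 -0.1   0.  ] gap 0.049 j [ 18.1  25.5  87.9  -0.   66.7 -77.7]
toolx [-4.e-04 -6.e-04 -1.e+00] jaw yaw 95.84
```

View pics/d7.png

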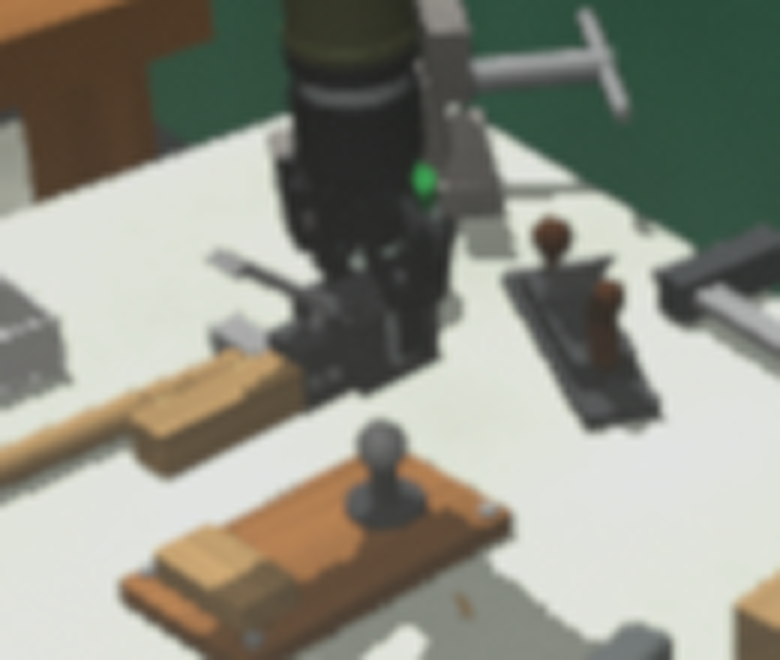

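View pics/d8.png

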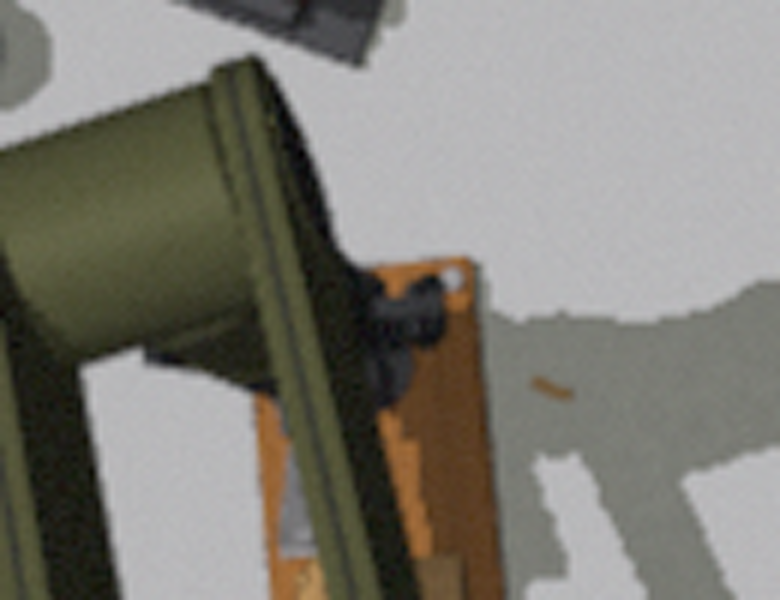

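Side view: the coupler hangs over the ball, tail toward the block, lever open. I'll overlay the predicted wireframe to check the alignment relative to the ball.

```bash
cat > ov.py <<'E'
from h import *
def box(x0,x1,y0,y1,z0,z1): return np.array([[x,y,z] for x in(x0,x1) for y in(y0,y1) for z in(z0,z1)])
E=[(0,1),(0,2),(0,4),(1,3),(1,5),(2,3),(2,6),(3,7),(4,5),(4,6),(5,7),(6,7)]
def draw(f,out,head,yaw,ball,byaw,u0,v0,u1,v1,k,bias=(0,0)):
    s=load(f);im=cv2.imread('pics/'+f+'.png')[v0:v1,u0:u1];im=cv2.resize(im,None,fx=k,fy=k,interpolation=cv2.INTER_CUBIC)
    def W(P,o,y): c,n=np.cos(np.radians(y)),np.sin(np.radians(y));return P@np.array([[c,-n,0],[n,c,0],[0,0,1]]).T+o
    def L(B,o,y,col):
        q=(proj(s,W(B,np.array(o),y))+bias-[u0,v0]+.5)*k
        for a,b in E: cv2.line(im,tuple(int(v) for v in q[a]),tuple(int(v) for v in q[b]),col,1,cv2.LINE_AA)
    L(box(-.03,.03,-.025,.025,-.025,.025),head,yaw,(0,0,255));L(box(-.166,-.066,-.016,.016,-.025,.007),head,yaw,(0,0,255))
    b=np.array(ball)
    L(box(-.162,.053,-.06,.06,0,.018),[b[0],b[1],0],byaw,(255,255,0));L(box(-.147,-.103,-.042,.042,.018,.04),[b[0],b[1],0],byaw,(255,255,0))
    T=s['world_from_camera'];d=(np.linalg.inv(T)@np.append(b,1))[2];c=(proj(s,b[None])[0]+bias-[u0,v0]+.5)*k
    cv2.circle(im,tuple(int(v) for v in c),int(k*.016*s['intrinsics'][0,0]/d),(0,255,0),1,cv2.LINE_AA)
    cv2.imwrite('pics/'+out+'.png',im)
E
python3 - <<'E'
from ov import *
draw('side5','e1',[.5735,.2325,.1525],5.85,[.5738,.2337,.064],5.9,200,110,330,220,6)
draw('top5','e2',[.5735,.2325,.1525],5.85,[.5738,.2337,.064],5.9,200,170,300,270,6)
draw('top0','e3',[.606,-.241,.025],-4.5,[.5738,.2337,.064],5.9,190,170,300,270,6)
draw('top0','e4',[.606,-.241,.025],-4.5,[.5738,.2337,.064],5.9,345,170,445,270,6)
draw('side0','e5',[.606,-.241,.025],-4.5,[.5738,.2337,.064],5.9,300,220,400,295,8)
draw('side3','e6',[.606,-.2415,.025],-4.5,[.5738,.2337,.064],5.9,300,220,400,295,8)
E
```

```text
(no output)
```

View pics/e1.png

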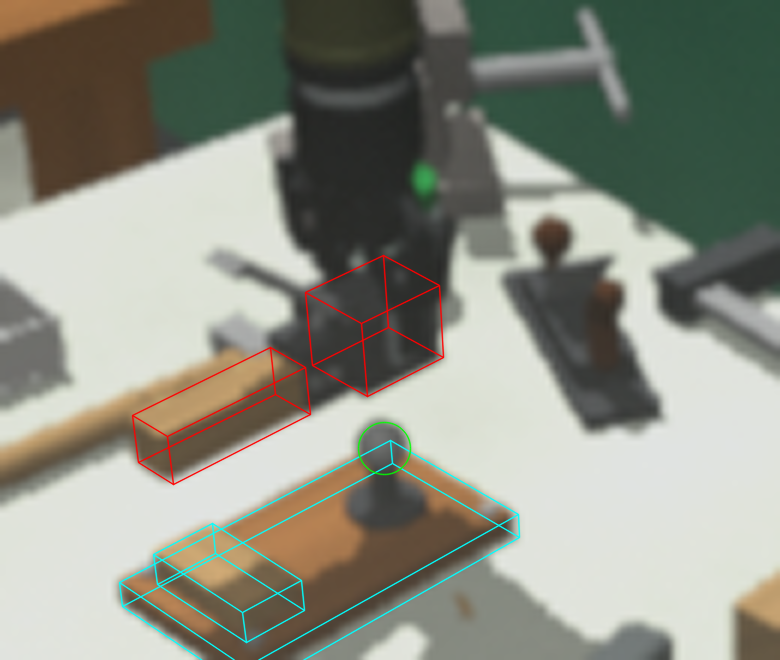

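View pics/e2.png

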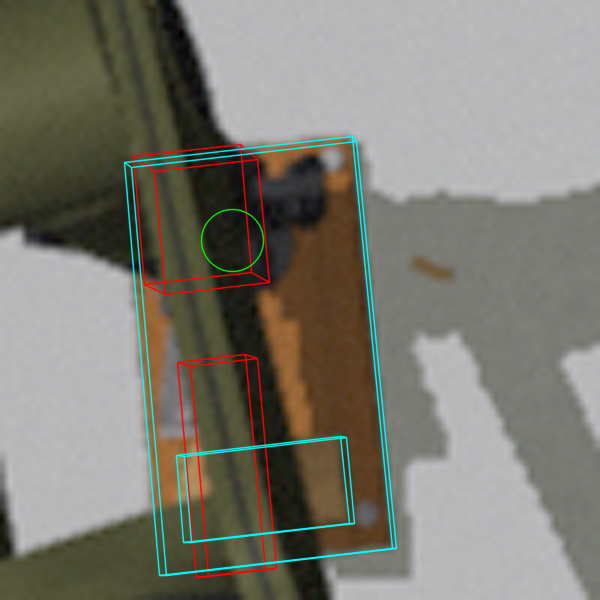

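View pics/e4.png

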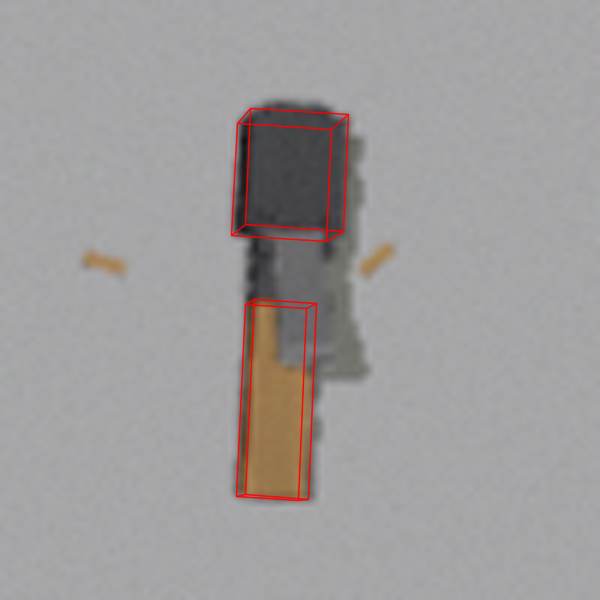

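View pics/e5.png

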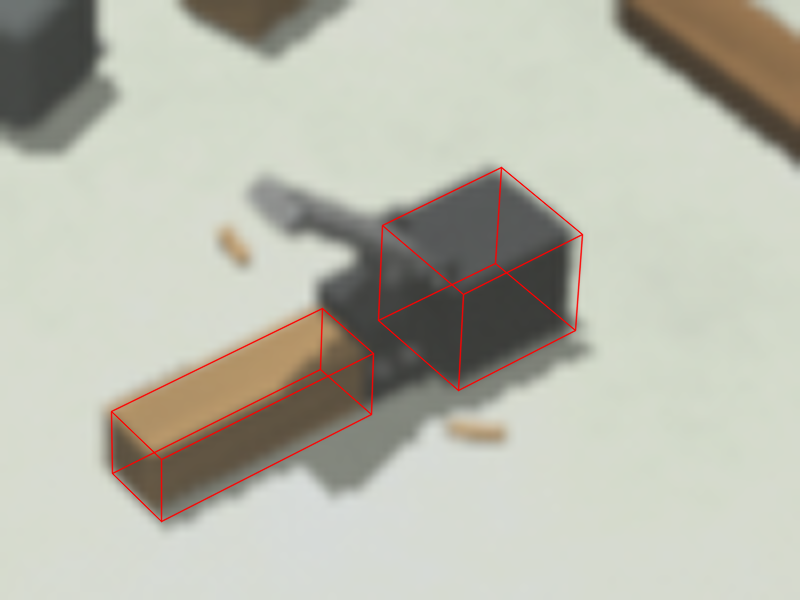

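View pics/e3.png

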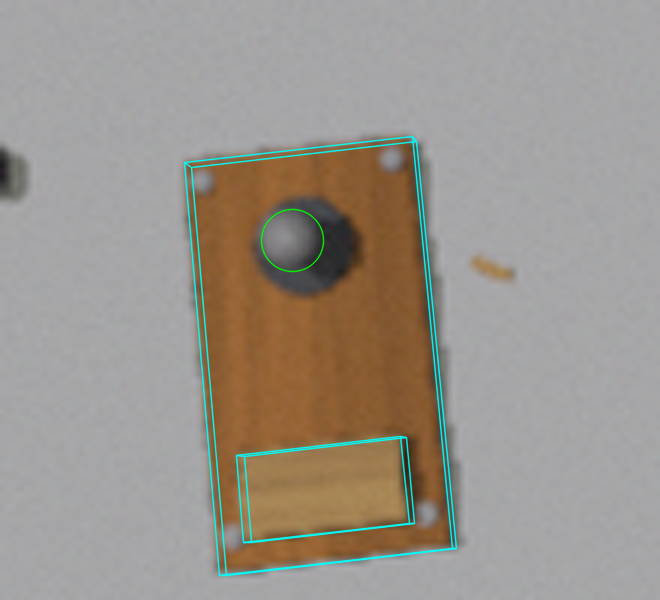

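View pics/e6.png

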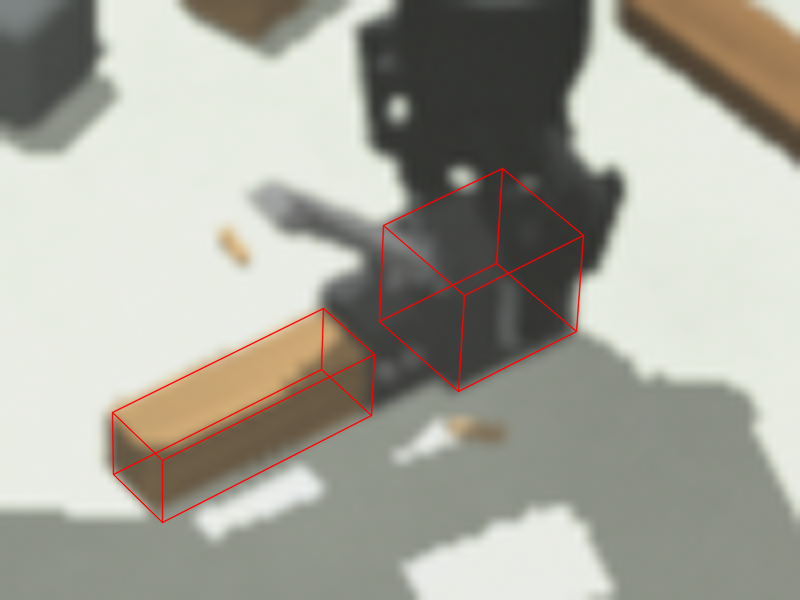

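The overlay agrees within about 1 px. Descending partway, then checking.

Request:
{"method": "drive_tool", "body": {
  "rows": [
    [[0,0,0,0,0,-0.2,40],[0,0,0,0,0,-0.5,40],[0,0,0,0,0,-0.8,40],[0,0,0,0,0,-1.0,40],[0,0,0,0,0,-1.0,40],[0,0,0,0,0,-1.0,40],[0,0,0,0,0,-1.0,40],[0,0,0,0,0,-1.0,40]]
  ]
}}

```text
time_s: 7.83
position: [0.5739, 0.2333, 0.1]
orientation: [-77.5, 89.9, 18.4]
contact_force: [-0.2, 0.4, -2.6]
finger_gap: 0.0494
```

Run:
```python
from ov import *
s,R=st()
snap('side','side6')
p=s['position'];draw('side6','e7',[p[0],p[1],p[2]+.0135],5.85,[.5738,.2337,.064],5.9,205,125,305,220,8)
```

```text
t 7.8333 pos [0.5739 0.2333 0.1   ] F [-0.23  0.37 -2.6 ] M [ 0.03 -0.08  0.01] gap 0.0494 j [ 18.2  27.8  90.3   0.   61.8 -77.7]
toolx [ 1.4e-03  5.0e-04 -1.0e+00] jaw yaw 95.9
```

View pics/e7.png

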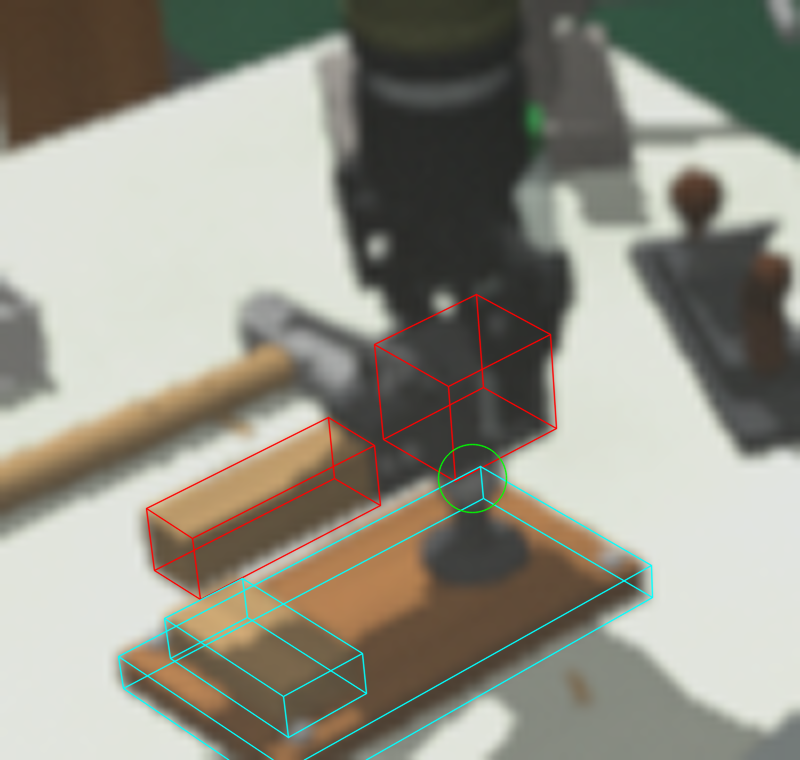

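Request:
{"method": "drive_tool", "body": {
  "rows": [
    [[0,0,0,0,0,-0.1,40],[0,0,0,0,0,-0.2,40],[0,0,0,0,0,-0.3,40],[0,0,0,0,0,-0.3,40]]
  ]
}}

```text
time_s: 8.22
position: [0.5734, 0.2334, 0.0867]
orientation: [-29.5, 90.0, 66.4]
contact_force: [1.1, 1.5, -3.0]
finger_gap: 0.0492
```

Request:
{"method": "drive_tool", "body": {
  "rows": [
    [[0,0,0,0,0,-0.1,40],[0,0,0,0,0,-0.2,40],[0,0,0,0,0,-0.2,40],[0,0,0,0,0,-0.2,40]]
  ]
}}

```text
time_s: 8.55
position: [0.5758, 0.2359, 0.0798]
orientation: [-52.7, 89.6, 43.1]
contact_force: [2.6, 6.5, -4.6]
finger_gap: 0.0493
```

Request:
{"method": "drive_tool", "body": {
  "rows": [
    [[0,0,0,0,0,-0.1,40],[0,0,0,0,0,-0.2,40],[0,0,0,0,0,-0.25,40],[0,0,0,0,0,-0.25,40],[0,0,0,0,0,-0.25,40]]
  ]
}}

```text
time_s: 8.97
position: [0.5761, 0.2366, 0.0702]
orientation: [-51.3, 89.5, 44.6]
contact_force: [2.8, 8.7, -2.2]
finger_gap: 0.0489
```

Run:
```python
from ov import *
s,R=st()
```

```text
t 8.9667 pos [0.5761 0.2366 0.0702] F [ 2.78  8.74 -2.24] M [ 1.54 -0.63 -0.03] gap 0.0489 j [ 18.3  29.8  91.9   0.3  57.9 -77.7]
toolx [ 0.006   0.0059 -1.    ] jaw yaw 95.87
```

The ball is in the socket mouth, and a side force of about (+2.8, +8.7) N shows I'm slightly off toward −x/−y. Correcting.

Request:
{"method": "drive_tool", "body": {
  "rows": [
    [[0,0,0,0.03,0.05,0,40],[0,0,0,0.06,0.1,0,40],[0,0,0,0.06,0.1,0,40],[0,0,0,0.06,0.1,0,40],[0,0,0,0.06,0.1,0,40]]
  ]
}}

```text
time_s: 9.38
position: [0.5755, 0.2372, 0.0689]
orientation: [63.3, 90.0, 159.2]
contact_force: [1.0, 3.1, -3.0]
finger_gap: 0.0489
```

Run:
```python
from ov import *
s,R=st()
```

```text
t 9.3833 pos [0.5755 0.2372 0.0689] F [ 1.02  3.13 -2.99] M [ 0.45 -0.24 -0.  ] gap 0.0489 j [ 18.5  30.1  91.6   0.   58.4 -77.4]
toolx [-5.e-04  2.e-04 -1.e+00] jaw yaw 95.9
```

Request:
{"method": "drive_tool", "body": {
  "rows": [
    [[0,0,0,0.01,0.03,-0.1,40],[0,0,0,0.01,0.03,-0.2,40],[0,0,0,0.01,0.03,-0.25,40],[0,0,0,0.01,0.03,-0.25,40],[0,0,0,0.01,0.03,-0.25,40]]
  ]
}}

```text
time_s: 9.8
position: [0.5755, 0.2381, 0.0588]
orientation: [104.9, 89.9, -159.1]
contact_force: [0.1, 0.1, -2.5]
finger_gap: 0.049
```

Request:
{"method": "drive_tool", "body": {
  "rows": [
    [[0,0,0,0,0,-0.05,40],[0,0,0,0,0,-0.1,40],[0,0,0,0,0,-0.1,40],[0,0,0,0,0,-0.1,40]]
  ]
}}

```text
time_s: 10.13
position: [0.5768, 0.2384, 0.0557]
orientation: [-86.0, 89.9, 9.9]
contact_force: [0.3, -0.3, -0.4]
finger_gap: 0.0494
```

Request:
{"method": "drive_tool", "body": {
  "rows": [
    [[0,0,0,0,0,-0.05,40],[0,0,0,0,0,-0.1,40],[0,0,0,0,0,-0.1,40],[0,0,0,0,0,-0.1,40]]
  ]
}}

```text
time_s: 10.47
position: [0.5775, 0.2386, 0.0523]
orientation: [-81.8, 89.8, 14.1]
contact_force: [2.0, -0.3, 5.3]
finger_gap: 0.0495
```

Run:
```python
from ov import *
s,R=st()
```

```text
t 10.4667 pos [0.5775 0.2386 0.0523] F [ 2.02 -0.32  5.31] M [ 0.03 -0.01 -0.01] gap 0.0495 j [ 18.6  31.3  92.3  -0.   56.3 -77.3]
toolx [ 3.e-03  7.e-04 -1.e+00] jaw yaw 95.91
```

Request:
{"method": "drive_tool", "body": {
  "rows": [
    [[0,0,0,0,0,-0.05,40],[0,0,0,0,0,-0.05,40],[0,0,0,0,0,-0.05,40]]
  ]
}}

```text
time_s: 10.72
position: [0.5776, 0.2386, 0.0521]
orientation: [-81.2, 89.8, 14.7]
contact_force: [0.4, -1.3, 15.7]
finger_gap: 0.0488
```

Request:
{"method": "drive_tool", "body": {
  "rows": [
    [[0,0,0,0,0,-0.05,40],[0,0,0,0,0,-0.05,40],[0,0,0,0,0,-0.05,40]]
  ]
}}

```text
time_s: 10.97
position: [0.5776, 0.2386, 0.052]
orientation: [-80.4, 89.7, 15.5]
contact_force: [-3.9, -3.0, 27.3]
finger_gap: 0.0492
```

Run:
```python
from ov import *
s,R=st()
```

```text
t 10.9667 pos [0.5776 0.2386 0.052 ] F [-3.89 -2.97 27.31] M [-0.35  1.16  0.02] gap 0.0492 j [ 18.6  31.3  92.4  -0.   56.1 -77.3]
toolx [ 0.0046  0.0013 -1.    ] jaw yaw 95.91
```

At 27 N it has stopped at TCP z 0.052, which is 40 mm above the grasp height and so matches home. I'll check visually.

Run:
```python
from ov import *
s=snap('side','side7')
draw('side7','e8',[.5765,.2385,.065],5.9,[.5765,.2385,.064],5.9,205,125,305,220,8,(-.8,0));crop('side7',205,125,305,220,8,'e9')
p=cloud(s)
# tail top points
c,n=np.cos(np.radians(5.9)),np.sin(np.radians(5.9));q=p-[.5765,.2385,0];X=q[...,0]*c+q[...,1]*n;Y=-q[...,0]*n+q[...,1]*c
for x in np.arange(-.16,-.07,.01):
    k=(abs(X-x)<.005)&(abs(Y+.002)<.009)&(p[...,2]>.05)&(p[...,2]<.09);print(round(x,3),k.sum(),np.median(p[...,2][k]).round(4))
```

```text
-0.16 19 0.0686
-0.15 15 0.0693
-0.14 15 0.0687
-0.13 13 0.0703
-0.12 14 0.0717
-0.11 11 0.0708
-0.1 15 0.0723
-0.09 11 0.0688
-0.08 8 0.0709
```

View pics/e8.png

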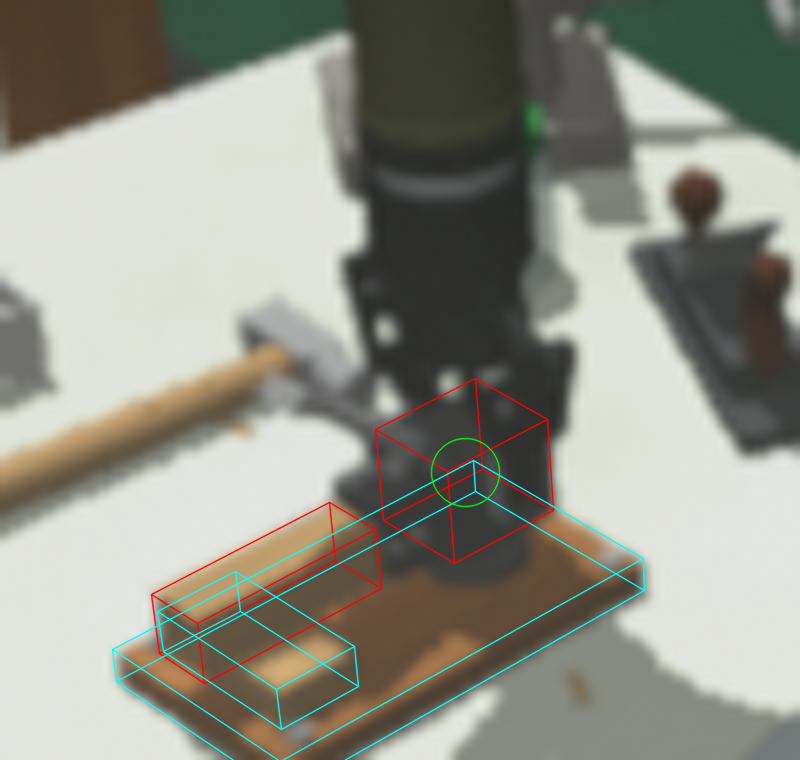

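View pics/e9.png

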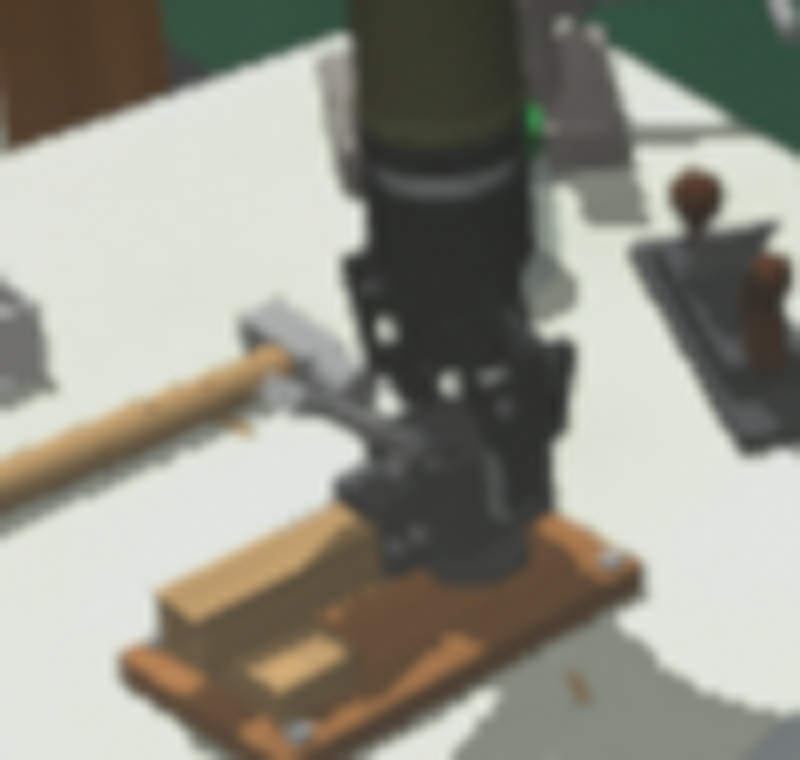

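The picture shows the tail on the rest block and the coupler level. I'll ease off the push, then open.

Request:
{"method": "drive_tool", "body": {
  "rows": [
    [[0,0,0,0,0,0.06,40],[0,0,0,0,0,0.11,40],[0,0,0,0,0,0.11,40],[0,0,0,0,0,0.11,40]]
  ]
}}

```text
time_s: 11.35
position: [0.5772, 0.2386, 0.0529]
orientation: [-81.8, 89.9, 14.1]
contact_force: [0.4, 0.2, 10.6]
finger_gap: 0.0492
```

Run:
```python
from ov import *
s,R=st()
```

```text
t 11.35 pos [0.5772 0.2386 0.0529] F [ 0.37  0.22 10.59] M [-0.11 -0.02  0.05] gap 0.0492 j [ 18.6  31.2  92.3  -0.   56.4 -77.3]
toolx [ 2.4e-03  6.0e-04 -1.0e+00] jaw yaw 95.92
```

Request:
{"method": "drive_tool", "body": {
  "rows": [
    [[0,0,0,0,0,0.04,40],[0,0,0,0,0,0.04,40],[0,0,0,0,0,0.04,60],[0,0,0,0,0,0.04,80],[0,0,0,0,0,0.04,100],[0,0,0,0,0,0.04,100],[0,0,0,0,0,0.04,100],[0,0,0,0,0,0.04,100],[0,0,0,0,0,0.04,100]]
  ]
}}

```text
time_s: 12.1
position: [0.5758, 0.2383, 0.0531]
orientation: [100.5, 90.0, -163.6]
contact_force: [-0.5, 0.4, 0.6]
finger_gap: 0.0851
```

Request:
{"method": "drive_tool", "body": {
  "rows": [
    [[0,0,0,0,0,0.3,100],[0,0,0,0,0,0.8,100],[0,0,0,0,0,1.5,100],[0,0,0,0,0,2.3,100],[0,0,0,0,0,3.0,80],[0,0,0,0,0,3.0,60],[0,0,0,0,0,3.0,0],[0,0,0,0,0,3.0,0]]
  ]
}}

```text
time_s: 12.77
position: [0.5757, 0.2382, 0.1738]
orientation: [-77.3, 90.0, 18.6]
contact_force: [-0.4, 0.7, -1.2]
finger_gap: 0.039
```

Run:
```python
from ov import *
s,R=st()
snap('side','side8')
draw('side8','f1',[.5765,.2385,.065],5.9,[.5765,.2385,.064],5.9,205,125,305,220,8,(-.8,0));crop('side8',205,125,305,220,8,'f2')
```

```text
t 12.7667 pos [0.5757 0.2382 0.1738] F [-0.38  0.74 -1.15] M [-0.01  0.01 -0.  ] gap 0.039 j [ 18.6  24.   84.9  -0.   71.1 -77.3]
toolx [ 3.e-04  1.e-04 -1.e+00] jaw yaw 95.91
```

View pics/f1.png

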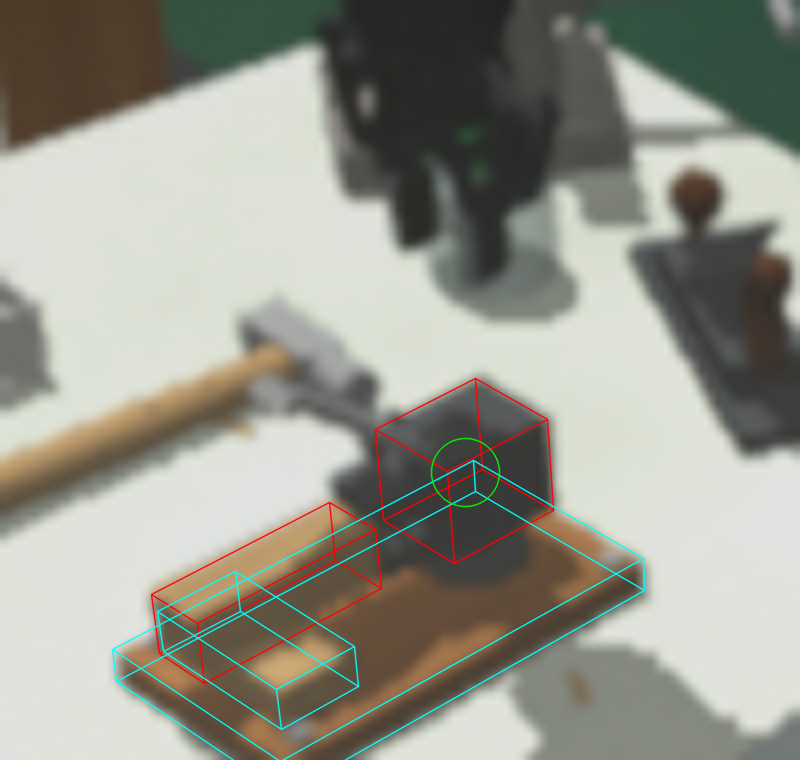

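View pics/f2.png

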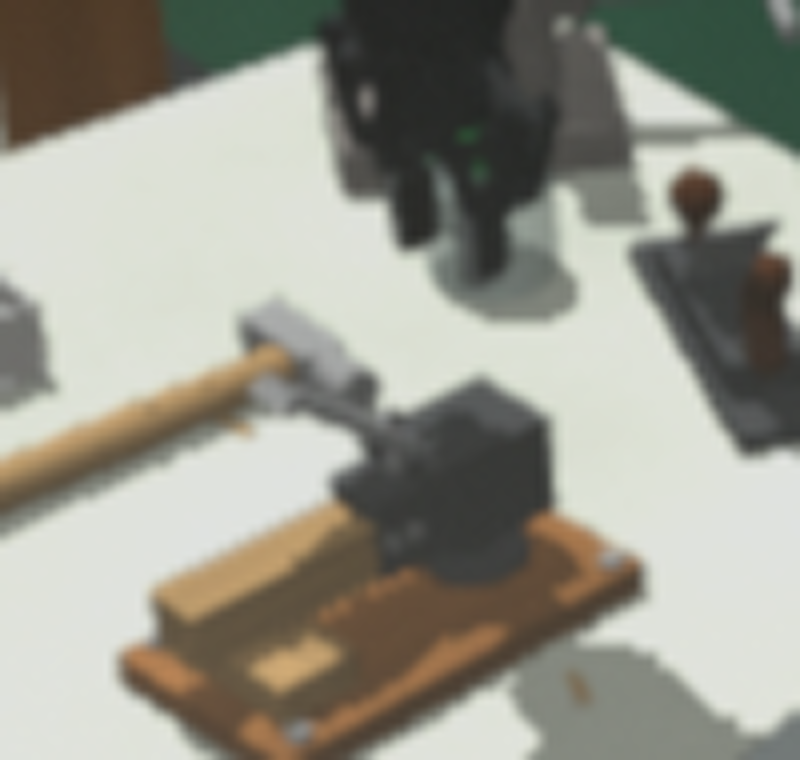

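The head matches the home wireframe to about 1 mm. I'll confirm by touching the head top with the shut fingers, expecting TCP z 0.090, and pressing gently.

Request:
{"method": "drive_tool", "body": {
  "rows": [
    [[0,0,0,0,0,-0.5,0],[0,0,0,0,0,-1.0,0],[0,0,0,0,0,-1.5,0],[0,0,0,0,0,-1.75,0],[0,0,0,0,0,-1.9,0],[0,0,0,0,0,-1.9,0],[0,0,0,0,0,-1.9,0]]
  ]
}}

```text
time_s: 13.4
position: [0.5761, 0.2383, 0.097]
orientation: [104.2, 90.0, -159.9]
contact_force: [-0.3, 0.4, 0.4]
finger_gap: 0.0004
```

Request:
{"method": "drive_tool", "body": {
  "rows": [
    [[0,0,0,0,0,-0.05,0],[0,0,0,0,0,-0.1,0],[0,0,0,0,0,-0.15,0],[0,0,0,0,0,-0.15,0],[0,0,0,0,0,-0.15,0]]
  ]
}}

```text
time_s: 13.82
position: [0.5767, 0.2385, 0.092]
orientation: [-78.5, 89.9, 17.4]
contact_force: [-0.0, 0.6, 0.6]
finger_gap: -0.0001
```

Run:
```python
from ov import *
s,R=st()
```

```text
t 13.8167 pos [0.5767 0.2385 0.092 ] F [-0.01  0.64  0.65] M [ 0.03 -0.12 -0.01] gap -0.0001 j [ 18.6  28.6  90.2  -0.   61.1 -77.3]
toolx [ 1.8e-03  6.0e-04 -1.0e+00] jaw yaw 95.91
```

Request:
{"method": "drive_tool", "body": {
  "rows": [
    [[0,0,0,0,0,-0.03,0],[0,0,0,0,0,-0.05,0],[0,0,0,0,0,-0.05,0]]
  ]
}}

```text
time_s: 14.07
position: [0.577, 0.2386, 0.091]
orientation: [-79.1, 89.8, 16.8]
contact_force: [-0.9, 0.5, 7.0]
finger_gap: -0.0
```

Request:
{"method": "drive_tool", "body": {
  "rows": [
    [[0,0,0,0,0,-0.04,0],[0,0,0,0,0,-0.04,0],[0,0,0,0,0,-0.04,0]]
  ]
}}

```text
time_s: 14.32
position: [0.5774, 0.2388, 0.0896]
orientation: [-78.1, 89.8, 17.8]
contact_force: [0.1, 0.7, 8.4]
finger_gap: 0.0002
```

Run:
```python
from ov import *
s,R=st()
```

```text
t 14.3167 pos [0.5774 0.2388 0.0896] F [0.07 0.68 8.44] M [-0.07  0.05 -0.01] gap 0.0002 j [ 18.6  28.8  90.3  -0.   60.7 -77.3]
toolx [ 0.0036  0.0012 -1.    ] jaw yaw 95.92
```

Request:
{"method": "drive_tool", "body": {
  "rows": [
    [[0,0,0,0,0,-0.04,0],[0,0,0,0,0,-0.04,0],[0,0,0,0,0,-0.04,0]]
  ]
}}

```text
time_s: 14.57
position: [0.5775, 0.2388, 0.0895]
orientation: [-78.1, 89.7, 17.8]
contact_force: [-2.2, -0.3, 16.7]
finger_gap: 0.0001
```

Request:
{"method": "drive_tool", "body": {
  "rows": [
    [[0,0,0,0,0,-0.03,0],[0,0,0,0,0,-0.03,0],[0,0,0,0,0,-0.03,0]]
  ]
}}

```text
time_s: 14.82
position: [0.5775, 0.2388, 0.0894]
orientation: [-78.0, 89.7, 17.9]
contact_force: [-3.5, -1.0, 22.5]
finger_gap: 0.0003
```

Run:
```python
from ov import *
s,R=st()
```

```text
t 14.8167 pos [0.5775 0.2388 0.0894] F [-3.47 -1.   22.55] M [-0.32  0.84  0.01] gap 0.0003 j [ 18.6  28.8  90.4  -0.   60.5 -77.3]
toolx [ 0.0049  0.0016 -1.    ] jaw yaw 95.91
```

The stop is hard at z 0.0895 (expected 0.090): the coupler is home. Now I'll go up and back, to above the lever end.

Request:
{"method": "drive_tool", "body": {
  "rows": [
    [[0,0,0,0,0,0.3,0],[0,0,0,0,0,0.9,0],[0,0,0,0,0,1.7,0],[0,0,0,0,0,2.4,0],[0,0,0,-0.5,-0.05,2.5,0],[0,0,0,-1.2,-0.12,2.5,0],[0,0,0,-1.9,-0.19,2.5,0],[0,0,0,-2.2,-0.225,2.5,0],[0,0,0,-2.2,-0.225,2.5,0],[0,0,0,-2.2,-0.225,2.5,0],[0,0,0,-2.2,-0.225,2.5,0]]
  ]
}}

```text
time_s: 15.73
position: [0.4898, 0.2297, 0.1852]
orientation: [-81.3, 89.9, 14.6]
contact_force: [-0.0, -0.1, -0.8]
finger_gap: 0.0002
```

Run:
```python
from ov import *
s,R=st()
snap('side','side9');snap('top','top9')
draw('side9','g1',[.5765,.2385,.065],5.9,[.5765,.2385,.064],5.9,205,125,305,220,8,(-.8,0));crop('top9',190,170,300,270,6,'g2')
```

```text
t 15.7333 pos [0.4898 0.2297 0.1852] F [-0.   -0.09 -0.8 ] M [-0.03  0.06 -0.04] gap 0.0002 j [ 20.7  17.1  94.3  -0.   68.5 -75.2]
toolx [ 2.2e-03  6.0e-04 -1.0e+00] jaw yaw 95.91
```

View pics/g1.png

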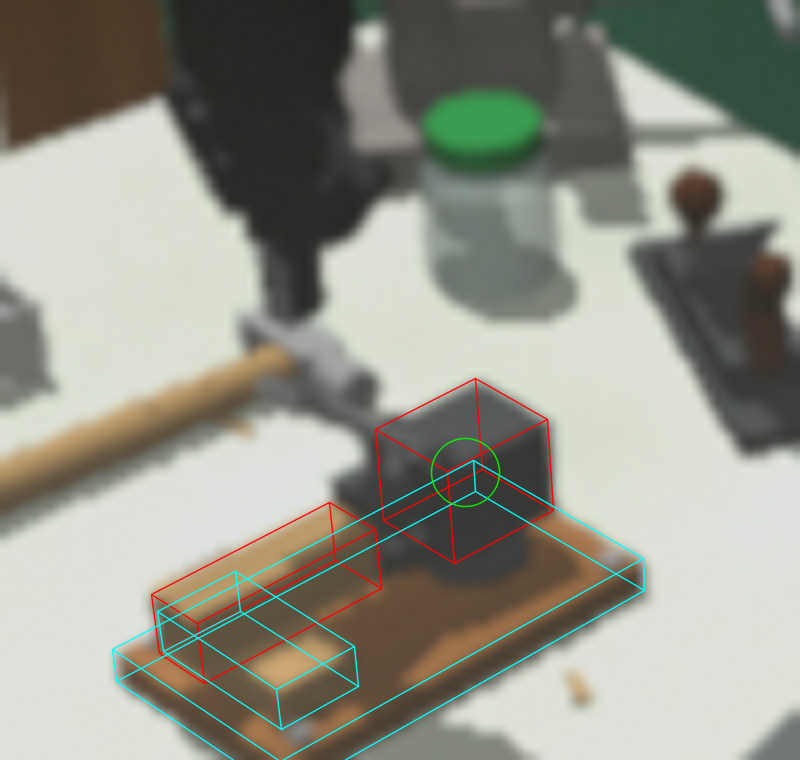

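View pics/g2.png

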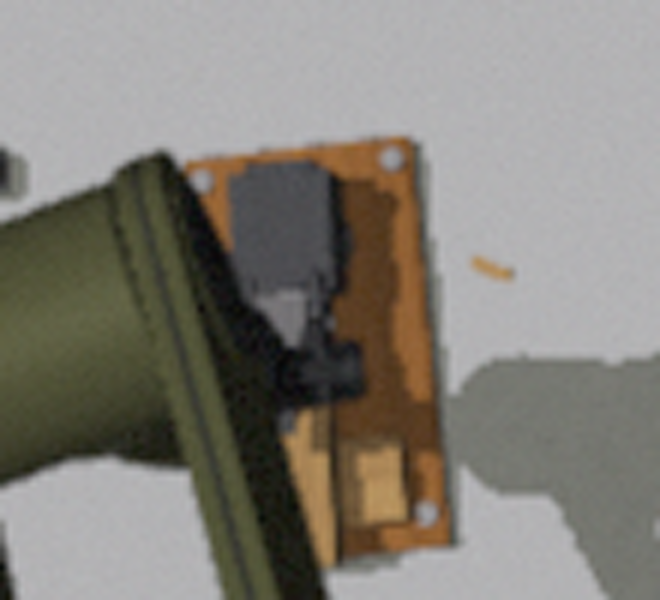

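The fingertips sit above the lever's end in both views. Pressing down along its arc.

Request:
{"method": "drive_tool", "body": {
  "rows": [
    [[0,0,0,0,0,-0.3,0],[0,0,0,0,0,-0.6,0],[0,0,0,-0.05,0,-0.8,0],[0,0,0,-0.1,-0.01,-0.95,0],[0,0,0,-0.15,-0.015,-1.1,0],[0,0,0,-0.2,-0.02,-1.25,0],[0,0,0,-0.25,-0.025,-1.4,0],[0,0,0,-0.3,-0.03,-1.5,0],[0,0,0,-0.3,-0.03,-1.5,0]]
  ]
}}

```text
time_s: 16.58
position: [0.4765, 0.2283, 0.1244]
orientation: [-11.0, 90.0, 84.9]
contact_force: [0.2, 0.3, 0.9]
finger_gap: 0.0001
```

Run:
```python
from ov import *
s,R=st()
snap('side','side10');crop('side10',205,125,305,220,8,'g3')
```

```text
t 16.5833 pos [0.4765 0.2283 0.1244] F [0.22 0.27 0.88] M [ 0.03 -0.01  0.02] gap 0.0001 j [ 21.   20.  100.2   0.   59.8 -74.9]
toolx [ 0.e+00  2.e-04 -1.e+00] jaw yaw 95.9
```

View pics/g3.png

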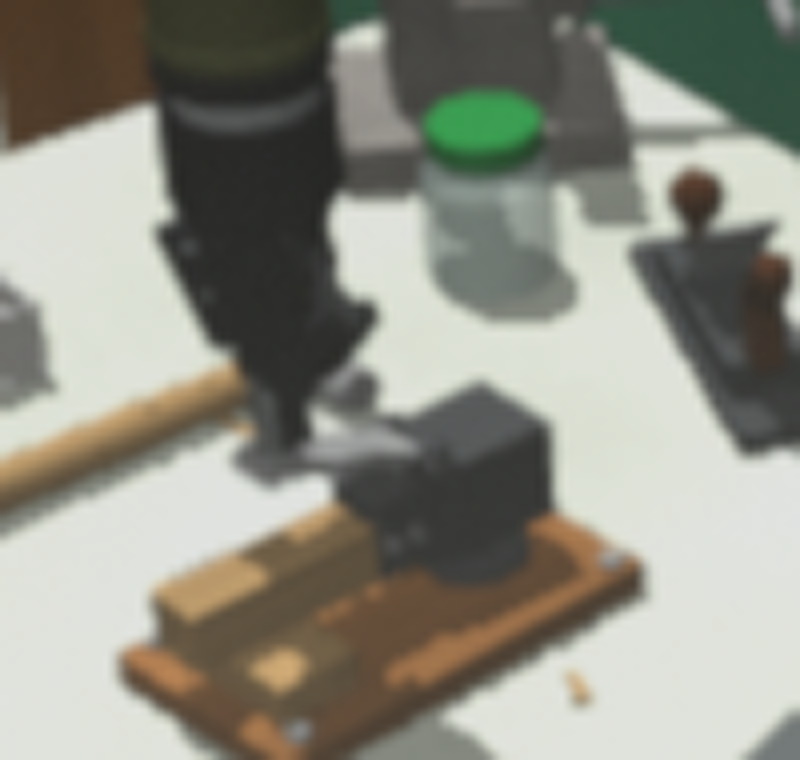

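The lever is turning down under the tips, with its end at about (255,465) in the crop. Continuing to the stop.

Request:
{"method": "drive_tool", "body": {
  "rows": [
    [[0,0,0,-0.04,0,-0.12,0],[0,0,0,-0.08,-0.01,-0.24,0],[0,0,0,-0.1,-0.01,-0.36,0],[0,0,0,-0.1,-0.01,-0.48,0],[0,0,0,-0.1,-0.01,-0.58,0],[0,0,0,-0.1,-0.01,-0.58,0]]
  ]
}}

```text
time_s: 17.13
position: [0.4713, 0.2276, 0.1005]
orientation: [100.1, 89.9, -164.0]
contact_force: [-0.9, -0.2, -0.4]
finger_gap: -0.0
```

Request:
{"method": "drive_tool", "body": {
  "rows": [
    [[0,0,0,0,0,-0.05,0],[0,0,0,0,0,-0.05,0],[0,0,0,0,0,-0.05,0]]
  ]
}}

```text
time_s: 17.38
position: [0.472, 0.2275, 0.0993]
orientation: [147.4, 90.0, -116.7]
contact_force: [0.2, -1.1, -0.2]
finger_gap: 0.0001
```

Run:
```python
from ov import *
s,R=st()
```

```text
t 17.3833 pos [0.472  0.2275 0.0993] F [ 0.2  -1.14 -0.23] M [0.01 0.04 0.03] gap 0.0001 j [ 21.1  21.6 102.3  -0.   56.1 -74.8]
toolx [-3.e-04 -5.e-04 -1.e+00] jaw yaw 95.92
```

Request:
{"method": "drive_tool", "body": {
  "rows": [
    [[0,0,0,0,0,-0.04,0],[0,0,0,0,0,-0.04,0],[0,0,0,0,0,-0.04,0]]
  ]
}}

```text
time_s: 17.63
position: [0.4723, 0.2276, 0.0988]
orientation: [-103.6, 90.0, -7.7]
contact_force: [-1.7, -0.8, 5.4]
finger_gap: -0.0001
```

Request:
{"method": "drive_tool", "body": {
  "rows": [
    [[0,0,0,0,0,-0.04,0],[0,0,0,0,0,-0.04,0],[0,0,0,0,0,-0.04,0]]
  ]
}}

```text
time_s: 17.88
position: [0.4723, 0.2276, 0.0984]
orientation: [-87.8, 89.9, 8.1]
contact_force: [-3.3, -1.0, 15.1]
finger_gap: 0.0
```

Run:
```python
from ov import *
s,R=st()
```

```text
t 17.8833 pos [0.4723 0.2276 0.0984] F [-3.31 -1.04 15.06] M [-0.33  0.73  0.02] gap 0.0 j [ 21.1  21.6 102.4  -0.   55.9 -74.8]
toolx [ 1.4e-03  2.0e-04 -1.0e+00] jaw yaw 95.92
```

The lever is on its stop (z 0.098, 15 N). Retracting and moving aside for a clear look.

Request:
{"method": "drive_tool", "body": {
  "rows": [
    [[0,0,0,0,0,0.3,0],[0,0,0,0,0,0.9,0],[0,0,0,0,0,1.7,0],[0,0,0,0,0,2.6,0],[0,0,0,-0.3,-0.8,3.0,0],[0,0,0,-0.5,-1.7,3.0,0],[0,0,0,-0.5,-2.6,3.0,0],[0,0,0,-0.5,-3.5,3.0,0],[0,0,0,-0.5,-4.4,3.0,0],[0,0,0,-0.4,-5.3,3.0,0],[0,0,0,-0.3,-6.2,3.0,0],[0,0,0,-0.3,-6.2,3.0,0]]
  ]
}}

```text
time_s: 18.88
position: [0.4612, -0.0263, 0.2167]
orientation: [-161.0, 89.7, -65.4]
contact_force: [0.6, 0.2, 0.4]
finger_gap: -0.0001
```

Run:
```python
from ov import *
s,R=st()
a=snap('side','side11');b=snap('top','top11')
B=[.5762,.2380,.064]
draw('side11','h1',[B[0],B[1],.065],5.9,B,5.9,205,125,305,220,8,(-.8,0));draw('top11','h2',[.5738,.2337,.065],5.9,[.5738,.2337,.064],5.9,190,170,300,270,6)
p=cloud(b);c,n=np.cos(np.radians(5.9)),np.sin(np.radians(5.9));q=p-[.5738,.2337,0];X=q[...,0]*c+q[...,1]*n;Y=-q[...,0]*n+q[...,1]*c
for nm,x0,x1,w in(('head',-.02,.02,.018),('lever back',-.115,-.095,.008),('lever front',-.08,-.055,.008),('tail',-.16,-.13,.01)):
    k=(X>x0)&(X<x1)&(abs(Y)<w);print(nm,k.sum(),np.median(p[...,2][k]).round(4))
k=(p[...,2]>.084)&(p[...,2]<.096)&(abs(X)<.024)&(abs(Y)<.04);print(Y[k].min(),Y[k].max(),np.median(Y[k]))
```

```text
t 18.8833 pos [ 0.4612 -0.0263  0.2167] F [0.59 0.16 0.35] M [-0.02 -0.01 -0.  ] gap -0.0001 j [  -8.3    9.2  100.4   -0.2   70.3 -103.9]
toolx [ 0.0019 -0.0041 -1.    ] jaw yaw 95.61
head 159 0.0895
lever back 48 0.0976
lever front 50 0.0987
tail 80 0.0712
-0.026107769118960455 0.025529024277958837 -0.0010528498310092775
```

View pics/h1.png

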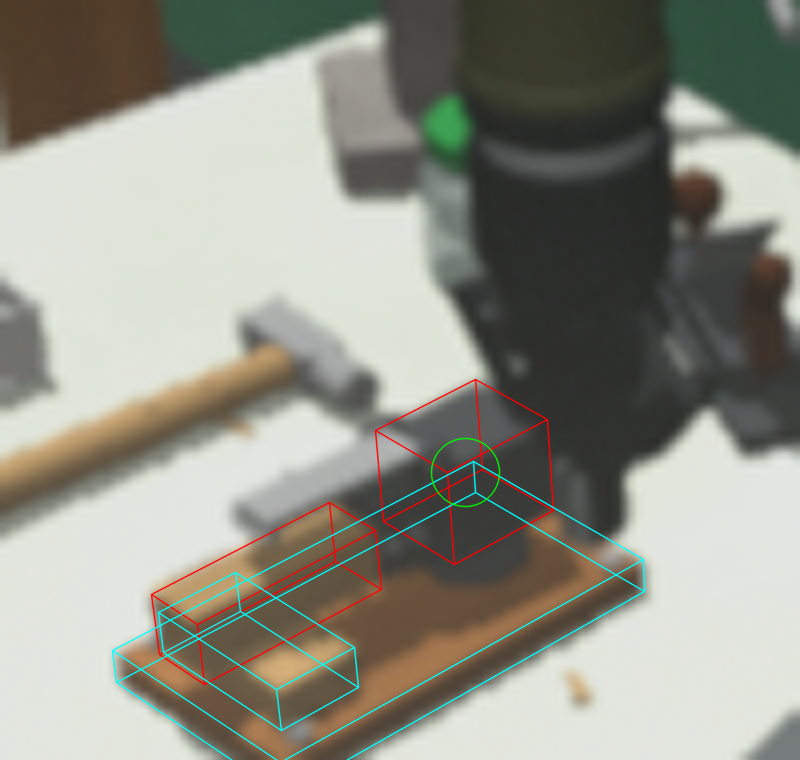

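View pics/h2.png

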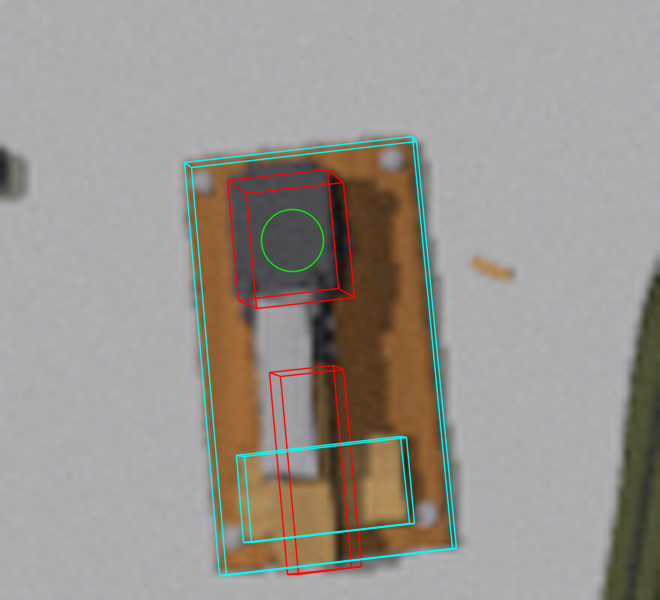

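The head top reads 0.0895, the lever top 0.098 (level, closed), the tail is on the block, and the robot is clear of everything. Handing in.

Request:
{"method": "drive_tool", "body": {
  "rows": [
    [[0,0,0,0,0,0,0],[0,0,0,0,0,0,0],[0,0,0,0,0,0,0],[0,0,0,0,0,0,0]]
  ]
}}

```text
time_s: 19.32
position: [0.4599, -0.0191, 0.2165]
orientation: [34.9, 90.0, 130.9]
contact_force: [-0.3, -0.1, -0.9]
finger_gap: 0.0002
```

Run:
```python
from h import *
st();print(manip.finish_job())
```

```text
t 19.3167 pos [ 0.4599 -0.0191  0.2165] F [-0.27 -0.09 -0.86] M [-0.02 -0.02  0.01] gap 0.0002 j [  -7.6    9.1  100.5    0.    70.4 -103.7]
toolx [-2.e-04  2.e-04 -1.e+00] jaw yaw 96.03
the job is handed in; nothing more can be done
None
```

The coupler is on the ball with its latch lever closed, and I handed the job in at 19.3 s. No verdict was reported.

**What I did:** I gripped the coupler by its head and carried it over the stand. I corrected about 4 mm sideways by feel as the ball entered the socket. Then I pushed it home at about 27 N, with its own weight adding about 3 N. Releasing let it rise by perhaps 1 mm, so I pressed the head again with the shut fingers to a hard stop at about 23 N. Finally I pressed the lever down to its stop at 15 N and backed off.

**Last checks:**

| Check | Measured | Expected |
|---|---|---|
| Head top, by touch before closing the lever | z 89.5 mm | 90 mm |
| Head top, by top camera after | 89.5 mm | 90 mm |
| Lever upper face, by top camera | 97.6 to 98.7 mm, flat along its length | 99 mm |
| Lever stop, by touch | 98.4 mm | 99 mm |
| Tail top, by top camera | 71.2 mm | 72 mm |

- **Robot clear:** the arm stands clear of everything, with no contact force on it.
- **Disagreements:** the ball by touch lay about 2 to 4 mm from its camera position. In the last top picture the tail sits about 2 to 3 degrees off the stand's line; the limit is 9.7 degrees.
- **Not checked:** I did not measure the tape, offcut, hammer and screwdriver again at the end. I kept the arm away from all four, and no unexpected contact force appeared.

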